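Set up the light pad for the wax-block photograph

ROBOT

A 6-joint arm with a two-finger parallel gripper is mounted at the origin on the work surface. World frame = base frame: x ahead of the robot, y to its left, z up, the work surface at z = 0. Lengths are in m, angles in rad, forces in N, time in s.
With the tool pointing down it reaches from about 0.375 to 0.925 m from the base axis. Payload 5.7 kg.
Tool frame: the origin (TCP) lies at the very end of the fingers, on their centre line; the grasp point (between the pads) lies 19 mm behind it; x points along the fingers, y is the direction in which the jaws open and shut, and the axes are right-handed (so a half turn about x gives the same grasp; the last joint's range is limited). The gripper opens to 88 mm and grips with 3 to 60 N. Pads are 20 mm wide; open, the fingers measure 115 mm over their backs; the gripper's body (75 mm by 178 mm) begins 61 mm behind the grasp point.
Start: joints at [-1.252, 0.359, 1.51, -0, 1.272, -0.115], TCP at [0.252, -0.544, 0.223] pointing down, gripper open.
Joint ranges: [-2.97, 2.97], [-1.01, 2.36], [0.21, 2.38], [-0.96, 4.11], [0.2, 2.71], [-2.98, 2.98]. Speed limits (rad/s): [2.39, 2.39, 3.14, 3.14, 3.14, 3.14].

INTERFACE

Orientations are given as [roll, pitch, yaw] about the fixed x, y, z axes, in that order (R = Rz(yaw) Ry(pitch) Rx(roll)).
In Python, from cell import r, grab_frame gives the robot as it stands.
- The arm moves only by the shell command python3 -m crank 'ROWS' [FORCE]. ROWS is JSON, a list of rows, each a list of 5 numbers: the shift along the tool's x, y, z in cm, then the turn about the tool's x in degrees, then the closure, from -1 (fully open) to 1 (shut). A call has 1 to 20 rows; each row is the pose to reach, as a shift and turn from the pose measured when the call began, along the tool's axes at that moment; what a row does not reach only later rows make up. A row lasts 1/10 s, in which the tool goes at most 50 mm and 8.59 degrees, less where a joint would pass 70% of its speed; a pose out of reach is approached as far as the arm can. A call with a gripper value outside its range is refused whole. The fingers move at their own pace and stop on an object; FORCE is the grip in N (left out, the last holds). Time passes only in rows, so rows that repeat a pose let the fingers close. It gives the time, the measured TCP pose, the force and the opening at its end, in the units of the state.
- r.get_obs(): the state, without advancing time (a new reading comes with each control period).
- grab_frame(name): name is "side" or "top"; returns a dict with "img" (420x560x3 uint8, red, green, blue), "fx", "fy", "cx", "cy" (pixels), "eye" and "rotation" of the camera in the world. Camera axes: x right, y down, z forward; pixel columns grow to the right and rows downward; lengths in m; the calibration is good to about 2 mm. A picture is of the moment at which its call begins. There is no depth.
- r.finish_job(): hands the job in, once; it reports no verdict.
The state is a dict: "time": time; "q": joint angles; "qvel": joint speeds; "joint_torque": joint torques, N m; "position": TCP position; "tool_rot": TCP orientation; "wrist_force": force on the tool from outside, world axes, zero at the start; "ft_torque": the same for the moment, N m; "gripper_width": finger opening in m.
Only numpy, scipy, OpenCV 4.12 (cv2) and the standard library are available. Lean on these libraries where they do the work, as an engineer would, in place of code of your own. Each camera call takes 0.05 s, during which the arm holds its last target. There are 200 camera calls.

TASK

Get the photo station ready: take every wax block out of the steel tray and lay it flat, wax side up and squared up, wholly inside the black frame on the light pad. Lay the scale as well: in the pad's plain margin on the robot's side, hook the end of the tape measure over the pad's left edge (left as the robot sees it), back the case off to the right along the margin until 15 cm of blade is out, stand the case down on the pad and push its orange lock button so that the blade stays out. Spin the camera arm's knurled brass stop collar up its threaded rod until its top just meets the underside of the red marker ring, and leave the jar, pen and steel dish where they are.

Things in the scene. Friction and masses are not known exactly. Their poses are not given: they have to be found in the camera images.
- pad: flat LED light pad, 170 mm (x) by 260 mm (y) by 18 mm thick, fixed; white top with a black printed frame. Origin at the centre of its underside, z up, its y axis points to its left edge (at y = +130 mm), its x axis away from the robot. The frame is 70 mm (x) by 220 mm (y) with its centre at x = +35 mm, y = 0; the plain margin for the tape is the strip x = -85 to 0 mm
- pad_left_edge (a point): point on the top of the pad's left edge in the middle of the margin: x = -57.5 mm, y = +130 mm, z = 18 mm in the pad's frame
- frame_centre (a point): centre of the black frame, on the pad's top, axes as the pad
- tray: low fixed steel tray, 180 (x) by 160 (y) by 12 mm, walls and floor 3 mm, holding the blocks; origin at the centre of its underside. At each start the tray and the slide box may change sides
- block1_mid (a point): wax block: a pink plastic cassette 40 mm (its x) by 28 mm (its y) with cream wax on top, 12 mm high in all, 20 g; this point is its centre, half-way up, z up. Absent in some starts
- block2_mid (a point): wax block with a yellow cassette, otherwise the same. Absent in some starts
- block3_mid (a point): wax block with a green cassette, otherwise the same. Absent in some starts
- block4_mid (a point): wax block with a blue cassette, otherwise the same. Absent in some starts
- slide_box: closed blue box, 70 by 110 by 24 mm, fixed, on which the tape measure stands at the start with its hook hanging over the box's edge; origin at the centre of its underside
- tape_mid (a point): tape measure: yellow and black rubber-covered case 72 mm long (its x) by 30 mm wide (its y) by 50 mm high, about 0.36 kg; this point is the case's centre, 25 mm above its underside; x points the way the blade comes out, z up. Grip it across its width. The 16 mm wide blade runs out at the bottom of the front, 2 mm above the underside. The spring pulls the blade in with 1.0 N when in and 1.3 N at 150 mm; the case stays put on the pad when let go while the hook holds on an edge
- tape_hook (a point): inner face of the steel hook at the blade's end, the face that bears on an edge; the hook is 16 mm wide and 2.5 mm thick and hangs down to 8 mm below the case's underside; this point lies on the tape's centre line, 3.5 mm below the underside of the case; blade in, it stands 4 mm in front of the case (40 mm ahead of the case's centre)
- blade (a joint): how far the blade is drawn out, m: 0 fully in, at most 0.18
- lock_top (a point): centre of the top of the orange lock button, 18 by 22 mm, on top of the case 20 mm ahead of its centre; it stands 10 mm above the case (60 mm above the underside), goes down 7 mm at about 6 N, and then stays down by itself and brakes the blade; lock only once the length is right
- tape_lock (a joint): lock button travel, m: 0 up (free), about 0.007 down (locked; below 0.0058 it has not caught)
- collar_top (a point): centre of the top face of the knurled brass collar, 38 mm in diameter and 18 mm high, on an upright threaded rod 14 mm in diameter whose top is 90 mm above the bench; it starts with its top at about 56 mm. The thread lifts it 8 mm per turn counter-clockwise seen from above (1.27 mm per rad); it turns lightly (0.04 N m) and stays where it is left. The fixed round foot is 80 mm in diameter and 14 mm high
- ring_under (a point): centre of the underside of the red marker ring on the same rod, 19 mm in diameter and 4 mm thick, 10 to 20 mm above the collar's top at the start; it only marks the height
- jar: white specimen jar with a red lid, 64 mm in diameter, 85 mm high, stands on the bench; bystander. At each start the jar and the collar's stand may change sides
- pen: marker pen, 100 mm long, 12 mm thick, lying on the bench; bystander
- dish: small steel dish, 90 mm across, 30 mm high, on the bench; bystander
There are look-alikes about, which are no part of the job. What is shaped like the part that bears block1_mid but purple is not meant.

How it is judged:
By the outcome, as a careful person would: the job done as asked, in the order asked, and still so for the second after the job is handed in, with the robot touching nothing.
Of block1, block2, block3, block4 only 2 to 4 are there at a start; the rules pass over those that are not, and their reading is None.
At some moment in a run one of block1, block2, block3, block4 may be knocked a few centimetres aside while the robot is not near it.
It also fails if it takes over 210 s, if anything falls off the work surface, if the arm or the gripper's body presses on something with over 40 N, if the wrist force passes 120 N, or if a joint passes its speed limit or range.

## Working session

There is one attempt and no reset: what is moved stays moved. The work goes in short steps, Python scripts to look and compute and a shell command to move; the robot and the scene stay as the last step left them, time stands still between calls to the robot, and variables do not carry over. Pictures are saved under pics/ and viewed, about 12 in all and at most 16, crops included, and the job is handed in when it is done.

```bash
mkdir -p pics; ls; cat > h.py <<'E'
import numpy as np, cv2, json
from cell import r, grab_frame
def save(cam,name):
    f=grab_frame(cam); cv2.imwrite(f'pics/{name}.png',f['img'][:,:,::-1])
    np.savez(f'pics/{name}.npz',**{k:np.array(v) for k,v in f.items()}); return f
def load(name): return np.load(f'pics/{name}.npz')
def ray(f,u,v):
    d=np.array([(u-f['cx'])/f['fx'],(v-f['cy'])/f['fy'],1.]); d=f['rotation']@d
    return f['eye'],d/np.linalg.norm(d)
def onz(f,u,v,z):
    e,d=ray(f,u,v); return e+d*(z-e[2])/d[2]
def tri(f1,p1,f2,p2):
    e1,d1=ray(f1,*p1); e2,d2=ray(f2,*p2)
    A=np.stack([d1,-d2],1); s=np.linalg.lstsq(A,e2-e1,rcond=None)[0]
    a=e1+d1*s[0]; b=e2+d2*s[1]; return (a+b)/2, np.linalg.norm(a-b)
def proj(f,P):
    c=f['rotation'].T@(np.array(P)-f['eye']); return np.array([f['fx']*c[0]/c[2]+f['cx'],f['fy']*c[1]/c[2]+f['cy']])
def crop(name,u0,v0,u1,v1,out,s=None):
    im=cv2.imread(f'pics/{name}.png')[v0:v1,u0:u1]; s=s or min(800/(u1-u0),600/(v1-v0))
    cv2.imwrite(f'pics/{out}.png',cv2.resize(im,None,fx=s,fy=s,interpolation=cv2.INTER_CUBIC)); print(out,'scale',s)
E
python3 - <<'E'
from h import *
for c in('top','side'):
    f=save(c,c+'0'); print(c,f['fx'],f['cx'],f['cy'],np.round(f['eye'],3),np.round(f['rotation'],3).tolist())
o=r.get_obs(); print({k:np.round(v,3) for k,v in o.items()})
a=cv2.imread('pics/top0.png');b=cv2.imread('pics/side0.png')
E
```

```text
pics
top 505.60279365445115 277.9823155934725 205.5035275262282 [0.402 0.011 1.428] [-2.993, -0.002, -1.582]
side 469.80193124400523 274.18460255262966 210.6584184225732 [-0.029  0.748  0.859] [-2.244, -0.022, -2.436]
{'time': np.float64(0.1), 'q': array([-1.252,  0.359,  1.511,  0.   ,  1.272, -0.115]), 'qvel': array([-0.   , -0.001, -0.001,  0.001,  0.003, -0.001]), 'joint_torque': array([ 0.0000e+00, -5.1635e+01, -2.7141e+01,  6.8000e-02,  2.8000e-02,
       -0.0000e+00]), 'position': array([ 0.252, -0.544,  0.222]), 'tool_rot': array([-1.692,  1.569,  1.883]), 'wrist_force': array([-0.297,  0.26 , -0.954]), 'ft_torque': array([-0.035,  0.022, -0.021]), 'gripper_width': np.float64(0.088)}
```

```bash
python3 - <<'E'
s=open('h.py').read()
s=s.replace("import numpy as np, cv2, json","import numpy as np, cv2, json\nfrom scipy.spatial.transform import Rotation as Ro")
s=s.replace("; return f\ndef load(name): return np.load(f'pics/{name}.npz')","; return load(name)\ndef load(name):\n    f=dict(np.load(f'pics/{name}.npz')); f['rotation']=Ro.from_euler('xyz',f['rotation']).as_matrix(); return f")
open('h.py','w').write(s)
E
python3 - <<'E'
from h import *
for n in('top0','side0'): crop(n,0,0,560,420,n+'b')
f=load('top0'); print(f['rotation'].round(2), onz(f,278,205,0), onz(f,0,0,0),onz(f,559,419,0))
E
```

```text
top0b scale 1.4285714285714286
side0b scale 1.4285714285714286
[[-0.01 -0.99  0.15]
 [-1.    0.01 -0.  ]
 [ 0.   -0.15 -0.99]] [0.61703004 0.00554927 0.        ] [1.25596562e+00 8.43057919e-01 2.22044605e-16] [ 0.02677532 -0.74374429  0.        ]
```

View pics/top0b.png

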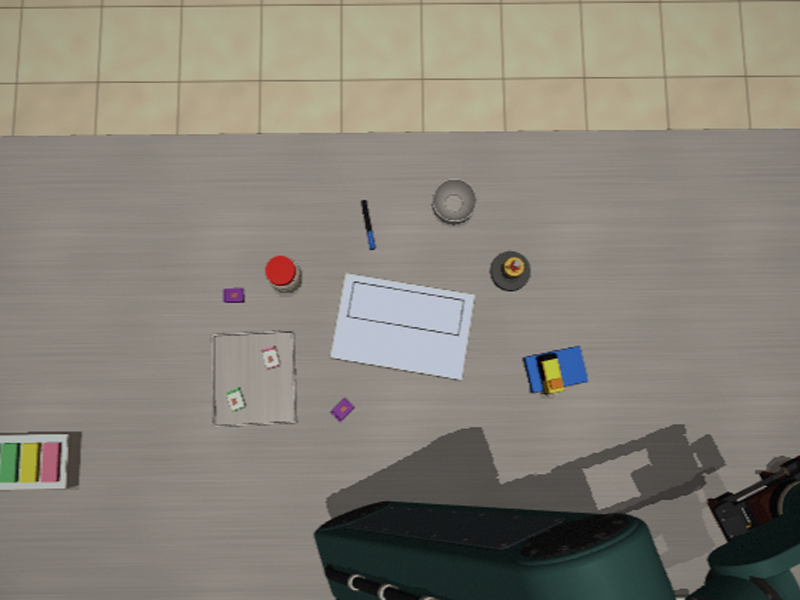

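View pics/side0b.png

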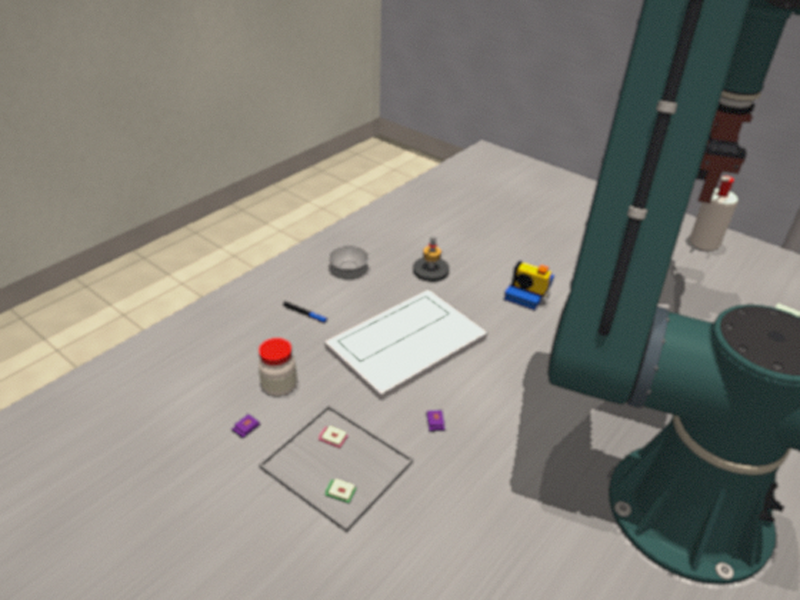

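```bash
python3 - <<'E'
from h import *
crop('top0',140,150,420,310,'t1')
im=cv2.imread('pics/side0.png')
a=cv2.resize(im[155:225,280:400],None,fx=6.6,fy=6.6,interpolation=cv2.INTER_CUBIC)[:,:800]
cv2.imwrite('pics/s1.png',a); print(a.shape)
crop('side0',160,190,350,380,'s2')
E
```

```text
t1 scale 2.857142857142857
(462, 792, 3)
s2 scale 3.1578947368421053
```

View pics/t1.png

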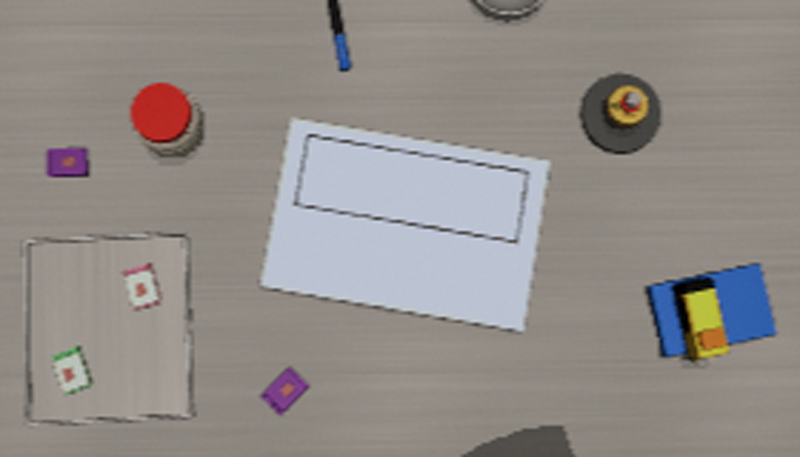

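View pics/s1.png

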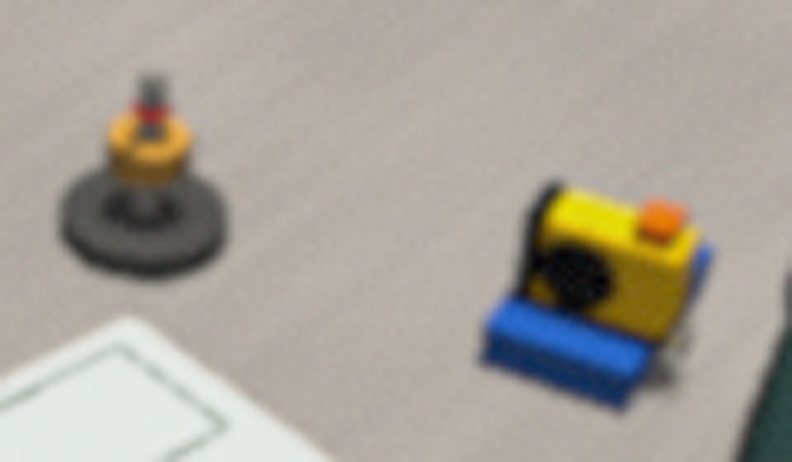

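View pics/s2.png

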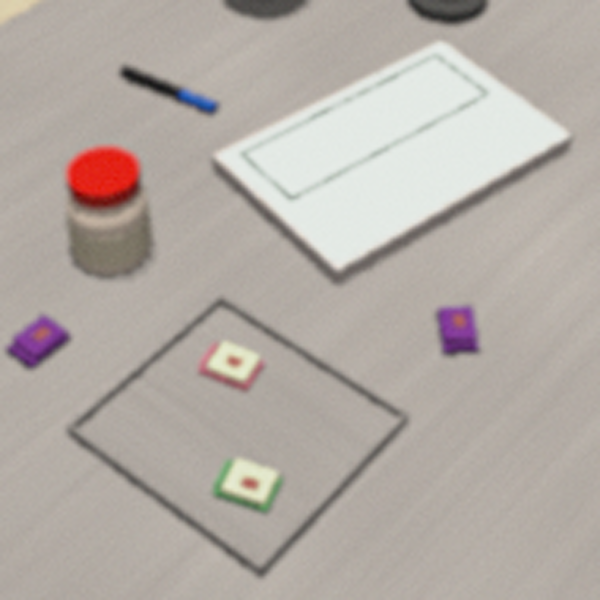

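```bash
cat > m1.py <<'E'
from h import *
T=load('top0');S=load('side0')
t=lambda x,y:(140+x/2.857-.3,150+y/2.857-.3)
s2=lambda x,y:(160+x/3.158-.3,190+y/3.158-.3)
s1=lambda x,y:(280+x/6.6-.4,155+y/6.6-.4)
P={}
def go(n,a,b):
    P[n],e=tri(T,a,S,b); print(n,P[n].round(4),'gap %.4f'%e)
go('padFL',t(292,120),s2(215,157));go('padFR',t(549,159),s2(442,42));go('padNR',t(523,330),s2(571,136));go('padNL',t(262,289),s2(338,271))
go('frFL',t(308,136),s2(244,155));go('frFR',t(528,171),s2(435,55));go('frNR',t(517,241),s2(487,94));go('frNL',t(295,205),s2(293,198))
go('pink',t(141,289),s2(235,361));go('green',t(68,375),s2(249,483))
go('lock',t(711,339),s1(661,212)); go('rodtop',t(633,99),s1(152,78)); go('collar',t(627,104),s1(149,136))
for n,c,z in(('pink',[(124,267),(152,263),(160,304),(132,309)],.015),('green',[(53,354),(79,347),(91,386),(64,394)],.015),
  ('tapetop',[(676,285),(713,278),(728,354),(695,359)],.07),('box',[(647,287),(762,263),(777,334),(660,357)],.024),('tray',[(24,240),(187,233),(192,417),(28,421)],.012)):
    Q=np.array([onz(T,*t(*p),z)[:2] for p in c]); e=np.roll(Q,-1,0)-Q
    print(n,Q.mean(0).round(4),'len',np.linalg.norm(e,axis=1).round(4),'ang',np.degrees(np.arctan2(e[:,1],e[:,0])).round(1))
print(np.round(onz(T,*t(141,289),.015),4),np.round(onz(T,*t(68,375),.015),4),np.round(onz(T,*t(285,390),.015),4), 'foot',onz(T,*t(620,113),.014))
E
python3 m1.py
```

```text
padFL [0.6539 0.1076 0.0168] gap 0.0004
padFR [ 0.6112 -0.1471  0.0156] gap 0.0018
padNR [ 0.4445 -0.1166  0.0164] gap 0.0005
padNL [0.4881 0.1377 0.0177] gap 0.0033
frFL [0.6367 0.0912 0.0185] gap 0.0011
frFR [ 0.6004 -0.1249  0.0186] gap 0.0012
frNR [ 0.5314 -0.1125  0.0179] gap 0.0014
frNL [0.5682 0.1042 0.0213] gap 0.0002
pink [0.4879 0.2547 0.0161] gap 0.0006
green [0.4062 0.3242 0.017 ] gap 0.0007
lock [ 0.4324 -0.283   0.0882] gap 0.0011
rodtop [ 0.6586 -0.2189  0.0879] gap 0.0022
collar [ 0.6591 -0.2188  0.0562] gap 0.0004
pink [0.4914 0.2541] len [0.0276 0.0409 0.0276 0.0419] ang [ -82.5 -168.2   99.5   11.7]
green [0.4105 0.3209] len [0.0259 0.0395 0.0269 0.0401] ang [ -75.6 -161.7  105.8   16.7]
tapetop [ 0.4512 -0.2806] len [0.0356 0.0717 0.0313 0.0706] ang [ -80.  -171.3   97.9   12.2]
box [ 0.4611 -0.2991] len [0.1149 0.0696 0.1158 0.0682] ang [ -78.9 -170.8  100.3    8.5]
tray [0.4519 0.2874] len [0.1602 0.1785 0.1582 0.1754] ang [ -88.2 -177.9   90.7    2.8]
[0.4882 0.2551 0.015 ] [0.4059 0.3244 0.015 ] [0.3893 0.1145 0.015 ] foot [ 0.65776768 -0.21867727  0.014     ]
```

```bash
cat >> h.py <<'E'
def tool():
    o=r.get_obs(); R=Ro.from_euler('xyz',o['tool_rot']).as_matrix(); return o,np.array(o['position']),R
def to(x,y,z,phi=None):
    "row (cm, deg) from the present pose to TCP x,y,z with jaw axis at phi (deg)"
    o,p,R=tool(); d=R.T@(np.array([x,y,z])-p)*100; ph=np.degrees(np.arctan2(R[1,1],R[0,1]))
    dt=0 if phi is None else -((phi-ph+180)%360-180)
    print('t %.1f'%o['time'],'tcp',p.round(4),'phi %.1f'%ph,'tilt',R[:,0].round(3),'w %.4f'%o['gripper_width'],'F',np.round(o['wrist_force'],1),'q6 %.2f'%o['q'][5],'-> row',d.round(2),'turn %.1f'%dt)
HUE={'pink':(160,178,60),'green':(45,85,60),'yellow':(22,33,120),'blue':(100,125,120)}
def blk(f,col,z=.012,box=None):
    h=cv2.cvtColor(cv2.resize(f['img'],None,fx=4,fy=4,interpolation=cv2.INTER_CUBIC),cv2.COLOR_RGB2HSV)
    lo,hi,s=HUE[col]; m=((h[...,0]>=lo)&(h[...,0]<=hi)&(h[...,1]>s)&(h[...,2]>60)).astype(np.uint8)
    v,u=np.nonzero(m); u=(u-1.5)/4;v=(v-1.5)/4
    b=box or (.34,.20,.66,.38)
    Q=np.array([onz(f,a,c,z)[:2] for a,c in zip(u,v)])
    k=(Q[:,0]>b[0])&(Q[:,0]<b[2])&(Q[:,1]>b[1])&(Q[:,1]<b[3]); Q=Q[k]
    if len(Q)<30: print(col,'few',len(Q)); return
    c,(w,hh),a=cv2.minAreaRect((Q*1000).astype(np.float32)); a=a if w>hh else a+90
    print(col,len(Q),'c',np.round(c,1),'size',round(w,1),round(hh,1),'long axis deg %.1f'%((a+90)%180-90))
E
python3 - <<'E'
from h import *
f=load('top0'); [blk(f,c) for c in HUE]
to(.491,.254,.13,101.7)
E
```

```text
pink 524 c [548.5 283.6] size 172.3 33.0 long axis deg 27.6
green 417 c [410.6 321.2] size 40.6 27.3 long axis deg 21.3
yellow few 0
blue few 0
t 0.1 tcp [ 0.252  -0.5438  0.2219] phi -65.1 tilt [-0.     0.002 -1.   ] w 0.0875 F [-0.3  0.3 -1. ] q6 -0.12 -> row [  9.3  -62.33 -55.22] turn -166.8
```

```bash
python3 -m crank '[[0,-62.3,-55.2,-80,-0.1],[0,-62.3,-55.2,-160,-0.1],[0,-62.3,-55.2,-166.8,-0.1],[0,-62.3,-55.2,-166.8,-0.1],[0,-62.3,-55.2,-166.8,-0.1],[0,-62.3,-55.2,-166.8,-0.1],[0,-62.3,-55.2,-166.8,-0.1],[0,-62.3,-55.2,-166.8,-0.1],[0,-62.3,-55.2,-166.8,-0.1],[0,-62.3,-55.2,-166.8,-0.1],[0,-62.3,-55.2,-166.8,-0.1],[0,-62.3,-55.2,-166.8,-0.1],[0,-62.3,-55.2,-166.8,-0.1],[0,-62.3,-55.2,-166.8,-0.1],[0,-62.3,-55.2,-166.8,-0.1],[0,-62.3,-55.2,-166.8,-0.1],[0,-62.3,-55.2,-166.8,-0.1],[0,-62.3,-55.2,-166.8,-0.1],[0,-62.3,-55.2,-166.8,-0.1],[0,-62.3,-55.2,-166.8,-0.1]]' 15
python3 - <<'E'
from h import *
f=save('side','sd1'); b=(.34,.20,.545,.37)
blk(f,'pink',.008,b);blk(f,'green',.008,b);blk(load('side0'),'pink',.008,b);blk(load('side0'),'green',.008,b)
to(.491,.254,.03,101.7)
E
```

```text
time: 2.1
position: [0.4906, 0.2539, 0.2224]
tool_rot: [2.36, 1.569, 2.57]
wrist_force: [0.6, 0.2, -0.1]
gripper_width: 0.0481
pink 921 c [492.2 256.8] size 45.1 32.0 long axis deg 17.6
green 857 c [411.1 323.2] size 41.2 27.4 long axis deg 19.6
pink 719 c [492.4 256.8] size 44.1 28.8 long axis deg 15.8
green 936 c [411.2 322.9] size 41.3 27.6 long axis deg 19.6
t 2.1 tcp [0.4906 0.2537 0.2225] phi 102.0 tilt [-0.002  0.001 -1.   ] w 0.0484 F [-1.2 -0.7  0.2] q6 -1.43 -> row [19.25 -0.    0.08] turn 0.3
```

```bash
python3 -m crank '[[8,0.1,0.1,-1.5,-0.1],[16,0.1,0.1,-1.5,-0.1],[19,0.1,0.1,-1.5,-0.1],[20.5,0.1,0.1,-1.5,-0.1],[21.2,0.1,0.1,-1.5,-0.1],[21.6,0.1,0.1,-1.5,-0.1],[21.6,0.1,0.1,-1.5,-0.1],[21.6,0.1,0.1,-1.5,1],[21.6,0.1,0.1,-1.5,1],[21.6,0.1,0.1,-1.5,1],[21.6,0.1,0.1,-1.5,1],[21.6,0.1,0.1,-1.5,1],[21.6,0.1,0.1,-1.5,1],[21.6,0.1,0.1,-1.5,1]]' 15
python3 - <<'E'
from h import *
# pad frame
a=np.radians(-9.8); C=np.array([.5494,-.0046])
ex=np.array([np.cos(a),np.sin(a)]); ey=np.array([-np.sin(a),np.cos(a)])
for y in(.04,-.04): print(y,(C+.035*ex+y*ey).round(4))
to(.491,.254,.10,80.2)
E
```

```text
time: 3.55
position: [0.4921, 0.2555, 0.0081]
tool_rot: [0.875, 1.568, 1.111]
wrist_force: [-0.3, -0.2, 7.9]
gripper_width: 0.0279
0.04 [0.5907 0.0289]
-0.04 [ 0.5771 -0.05  ]
t 3.5 tcp [0.4921 0.2555 0.0081] phi 103.5 tilt [ 0.001  0.002 -1.   ] w 0.0279 F [-0.3 -0.2  7.9] q6 -1.46 -> row [-9.19 -0.11 -0.13] turn 23.3
```

```bash
python3 -m crank '[[-1.5,0,0,0,1],[-5,0,0,0,1],[-9,0,0,0,1],[-11,0,0,0,1],[-11,0,0,0,1]]'
python3 - <<'E'
from h import *
to(.5924,.0388,.10,80.2)
E
```

```text
time: 4.05
position: [0.4945, 0.2563, 0.1218]
tool_rot: [0.292, 1.562, 0.528]
wrist_force: [0.5, -0.2, -0.5]
gripper_width: 0.0279
t 4.0 tcp [0.4945 0.2563 0.1218] phi 103.5 tilt [ 0.008  0.005 -1.   ] w 0.0279 F [ 0.5 -0.2 -0.5] q6 -1.46 -> row [  2.15 -23.44   4.41] turn 23.3
```

```bash
python3 -m crank '[[0,-23.4,4.4,23.3,1],[0,-23.4,4.4,23.3,1],[0,-23.4,4.4,23.3,1],[0,-23.4,4.4,23.3,1],[0,-23.4,4.4,23.3,1],[0,-23.4,4.4,23.3,1],[0,-23.4,4.4,23.3,1],[4,-23.4,4.4,23.3,1],[4,-23.4,4.4,23.3,1],[4,-23.4,4.4,23.3,1]]'
python3 - <<'E'
from h import *
to(.5924,.0388,.0235,80.2)
E
```

```text
time: 5.05
position: [0.5903, 0.0407, 0.0807]
tool_rot: [1.081, 1.564, 0.913]
wrist_force: [-0.2, 0.2, 0.0]
gripper_width: 0.028
t 5.0 tcp [0.5903 0.0407 0.0807] phi 80.3 tilt [ 0.004  0.005 -1.   ] w 0.0280 F [-0.2  0.2  0. ] q6 -1.46 -> row [ 5.72 -0.18  0.22] turn 0.1
```

Lower, release to a small gap, lift.

```bash
python3 -m crank '[[3,-0.2,0.2,0.1,1],[4.5,-0.2,0.2,0.1,1],[5.2,-0.2,0.2,0.1,1],[5.5,-0.2,0.2,0.1,1],[5.65,-0.2,0.2,0.1,1],[5.7,-0.2,0.2,0.1,1],[5.7,-0.2,0.2,0.1,1]]'
python3 -m crank '[[0,0,0,0,0.1],[0,0,0,0,0.0],[0,0,0,0,0.0],[0,0,0,0,0.0],[-2,0,0,0,0.0],[-6,0,0,0,0.0],[-10,0,0,0,0],[-10,0,0,0,0]]'
python3 - <<'E'
from h import *
f=save('side','sd2'); t=save('top','tp2')
b=(.34,.20,.545,.37); blk(f,'green',.008,b);blk(t,'green',.012,b)
b=(.5,-.1,.66,.12);blk(f,'pink',.023,b);blk(t,'pink',.027,b)
to(.411,.322,.12,109)
E
```

```text
time: 5.75
position: [0.5927, 0.0387, 0.0245]
tool_rot: [0.935, 1.564, 0.765]
wrist_force: [-1.2, 0.6, -1.0]
gripper_width: 0.028
time: 6.55
position: [0.5962, 0.038, 0.1299]
tool_rot: [0.459, 1.555, 0.289]
wrist_force: [0.7, -0.3, -0.1]
gripper_width: 0.0438
green 937 c [411.3 322.9] size 41.5 27.8 long axis deg 20.0
green 417 c [410.6 321.2] size 40.6 27.3 long axis deg 21.3
pink 129 c [588.8  51.2] size 40.9 20.4 long axis deg 21.5
pink 124 c [572.2  42.1] size 25.4 3.1 long axis deg 81.6
t 6.7 tcp [0.593  0.0381 0.1255] phi 80.2 tilt [ 0.008  0.005 -1.   ] w 0.0439 F [-0.6  0.2 -0.3] q6 -1.46 -> row [  0.55  24.89 -22.75] turn -28.8
```

```bash
python3 -m crank '[[0.5,24.9,-22.8,-29.8,0],[0.5,24.9,-22.8,-29.8,0],[0.5,24.9,-22.8,-29.8,0],[0.5,24.9,-22.8,-29.8,0],[0.5,24.9,-22.8,-29.8,0],[0.5,24.9,-22.8,-29.8,-0.1],[0.5,24.9,-22.8,-29.8,-0.1],[0.5,24.9,-22.8,-29.8,-0.1],[0.5,24.9,-22.8,-29.8,-0.1],[0.5,24.9,-22.8,-29.8,-0.1]]'
python3 - <<'E'
from h import *
f=save('side','sd3'); t=save('top','tp3')
b=(.34,.20,.545,.37); blk(f,'green',.008,b)
b=(.5,-.1,.66,.12);blk(f,'pink',.023,b);blk(t,'pink',.027,b)
crop('tp3',140,150,420,310,'tp3c')
to(.411,.322,.009,110)
E
```

```text
time: 7.65
position: [0.4106, 0.3211, 0.1196]
tool_rot: [0.155, 1.563, 0.504]
wrist_force: [0.5, 0.4, -0.1]
gripper_width: 0.0487
green 855 c [411.2 323.8] size 41.2 28.3 long axis deg 18.0
pink 87 c [571.8  67.7] size 18.9 69.1 long axis deg -74.8
pink 316 c [590.9  40.1] size 25.7 40.4 long axis deg -11.3
tp3c scale 2.857142857142857
t 7.8 tcp [0.4112 0.321  0.1201] phi 109.9 tilt [ 0.007  0.004 -1.   ] w 0.0482 F [-0.3  0.4  0.4] q6 -1.39 -> row [11.11  0.08 -0.08] turn -0.1
```

View pics/tp3c.png

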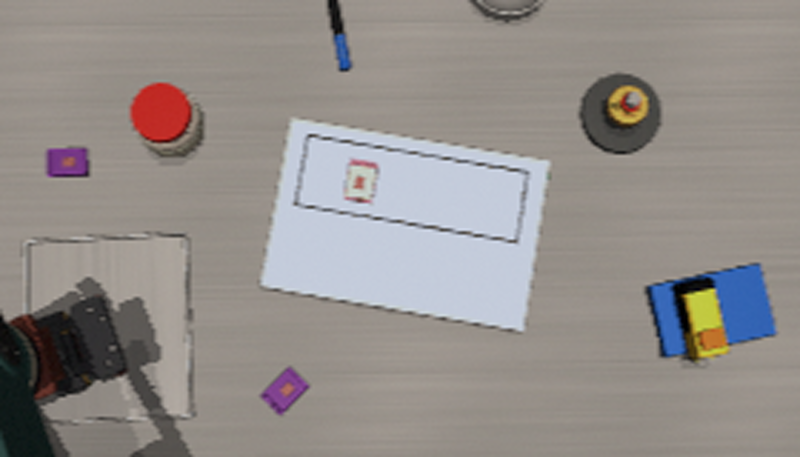

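```bash
python3 -m crank '[[5,0.1,-0.1,0,-0.1],[8.5,0.1,-0.1,0,-0.1],[10,0.1,-0.1,0,-0.1],[10.8,0.1,-0.1,0,-0.1],[11,0.1,-0.1,0,-0.1],[11.1,0.1,-0.1,0,-0.1],[11.1,0.1,-0.1,0,1],[11.1,0.1,-0.1,0,1],[11.1,0.1,-0.1,0,1],[11.1,0.1,-0.1,0,1],[11.1,0.1,-0.1,0,1],[11.1,0.1,-0.1,0,1]]' 15
python3 -c "
from h import *
to(.5754,-.0599,.12,80.2)"
python3 -m crank '[[-1.5,0,0,0,1],[-5,0,0,0,1],[-9,0,0,0,1],[-11,0,0,0,1],[-11,0,0,0,1]]'
python3 -c "
from h import *
to(.5754,-.0599,.10,80.2)"
```

```text
time: 8.95
position: [0.4111, 0.3224, 0.0097]
tool_rot: [0.177, 1.561, 0.525]
wrist_force: [-0.6, -0.1, 6.9]
gripper_width: 0.0277
t 8.9 tcp [0.4111 0.3224 0.0097] phi 109.9 tilt [ 0.008  0.005 -1.   ] w 0.0277 F [-0.6 -0.1  6.9] q6 -1.39 -> row [-11.08 -41.52   2.51] turn 29.7
time: 9.45
position: [0.4122, 0.3232, 0.1227]
tool_rot: [0.182, 1.555, 0.531]
wrist_force: [-0.3, 0.2, -0.7]
gripper_width: 0.028
t 9.4 tcp [0.4122 0.3232 0.1227] phi 109.9 tilt [ 0.014  0.008 -1.   ] w 0.0280 F [-0.3  0.2 -0.7] q6 -1.39 -> row [  2.18 -41.58   2.24] turn 29.7
```

```bash
python3 -m crank '[[0,-41.6,2.2,29.7,1],[0,-41.6,2.2,29.7,1],[0,-41.6,2.2,29.7,1],[0,-41.6,2.2,29.7,1],[0,-41.6,2.2,29.7,1],[0,-41.6,2.2,29.7,1],[0,-41.6,2.2,29.7,1],[0,-41.6,2.2,29.7,1],[0,-41.6,2.2,29.7,1],[0,-41.6,2.2,29.7,1],[3,-41.6,2.2,29.7,1],[4,-41.6,2.2,29.7,1],[4,-41.6,2.2,29.7,1],[4,-41.6,2.2,29.7,1],[4,-41.6,2.2,29.7,1]]'
python3 - <<'E'
from h import *
to(.5754,-.0599,.025,80.2)
E
```

```text
time: 10.95
position: [0.5758, -0.0594, 0.0827]
tool_rot: [0.66, 1.554, 0.491]
wrist_force: [0.2, 0.7, 0.4]
gripper_width: 0.0277
t 10.9 tcp [ 0.5758 -0.0594  0.0827] phi 80.3 tilt [ 0.015  0.008 -1.   ] w 0.0277 F [0.2 0.7 0.4] q6 -1.64 -> row [ 5.76 -0.11 -0.11] turn 0.1
```

```bash
python3 -m crank '[[3,-0.1,-0.1,0,1],[4.5,-0.1,-0.1,0,1],[5.2,-0.1,-0.1,0,1],[5.5,-0.1,-0.1,0,1],[5.7,-0.1,-0.1,0,1],[5.75,-0.1,-0.1,0,1],[5.75,-0.1,-0.1,0,1],[5.75,-0.1,-0.1,0,1],[5.75,-0.1,-0.1,0,0.1],[5.75,-0.1,-0.1,0,0],[5.75,-0.1,-0.1,0,0],[5.75,-0.1,-0.1,0,0],[4,-0.1,-0.1,0,0],[0,-0.1,-0.1,0,0],[-5,-0.1,-0.1,0,0],[-10,-0.1,-0.1,0,-0.2],[-15,-0.1,-0.1,0,-0.3],[-15,-0.1,-0.1,0,-0.3],[-15,-0.1,-0.1,0,-0.3],[-15,-0.1,-0.1,0,-0.3]]'
python3 -m crank '[[5,0,0,0,-0.3],[10,0,0,0,-0.3]]'
python3 - <<'E'
from h import *
to(.456,-.282,.13,100)
E
```

```text
time: 12.95
position: [0.5712, -0.0612, 0.2312]
tool_rot: [0.774, 1.556, 0.605]
wrist_force: [0.0, 0.3, -0.1]
gripper_width: 0.0569
time: 13.15
position: [0.5725, -0.0603, 0.131]
tool_rot: [0.725, 1.555, 0.555]
wrist_force: [0.2, 0.1, -0.2]
gripper_width: 0.0568
t 13.2 tcp [ 0.5725 -0.0603  0.131 ] phi 80.3 tilt [ 0.013  0.008 -1.   ] w 0.0568 F [ 0.2  0.1 -0.2] q6 -1.64 -> row [ -0.24 -23.81  -7.75] turn -19.7
```

```bash
python3 -m crank '[[-4,-23.7,-7.7,-19,-0.3],[-4,-23.7,-7.7,-19,-0.3],[-4,-23.7,-7.7,-19,-0.3],[-4,-23.7,-7.7,-19,-0.3],[-4,-23.7,-7.7,-19,-0.3],[-4,-23.7,-7.7,-19,-0.3],[-4,-23.7,-7.7,-19,-0.3],[-4,-23.7,-7.7,-19,-0.3],[-4,-23.7,-7.7,-19,-0.3]]'
python3 - <<'E'
from h import *
f=save('side','sd4'); t=save('top','tp4')
im=cv2.imread('pics/side.png') if 0 else None
a=cv2.resize(cv2.imread('pics/tp4.png')[170:290,230:400],None,fx=4.5,fy=4.5,interpolation=cv2.INTER_CUBIC)
cv2.imwrite('pics/tp4c.png',a)
b=(.5,-.15,.66,.12);[blk(f,c,.023,b) for c in('pink','green')];[blk(t,c,.027,b) for c in('pink','green')]
to(.452,-.280,.034,99.4)
E
```

```text
time: 14.05
position: [0.4563, -0.2794, 0.1667]
tool_rot: [0.54, 1.555, 0.704]
wrist_force: [-0.2, 0.8, -1.1]
gripper_width: 0.0572
pink 150 c [574.2  43.7] size 23.9 5.4 long axis deg 74.3
green 172 c [571.8 -50.5] size 40.4 21.2 long axis deg 22.5
pink 314 c [590.8  40.1] size 25.7 40.3 long axis deg -11.3
green 388 c [574.3 -58.2] size 25.5 40.7 long axis deg -10.8
t 14.2 tcp [ 0.4566 -0.2796  0.1671] phi 99.4 tilt [ 0.013  0.009 -1.   ] w 0.0568 F [ 0.3  0.1 -0.2] q6 -2.43 -> row [13.31 -0.05 -0.64] turn 0.0
```

View pics/tp4c.png

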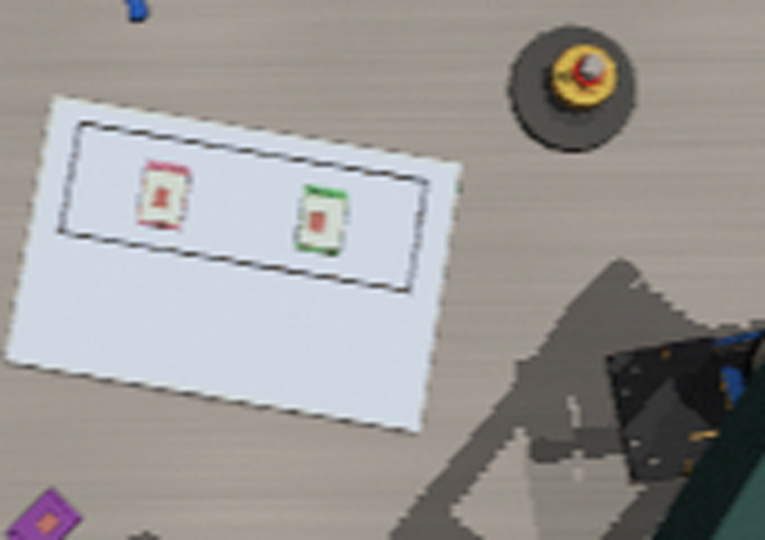

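```bash
python3 -m crank '[[5,0,-0.6,0,-0.3],[9,0,-0.6,0,-0.3],[11,0,-0.6,0,-0.3],[12.3,0,-0.6,0,-0.3],[13,0,-0.6,0,-0.3],[13.3,0,-0.6,0,-0.3],[13.3,0,-0.6,0,-0.3],[13.3,0,-0.6,0,1],[13.3,0,-0.6,0,1],[13.3,0,-0.6,0,1],[13.3,0,-0.6,0,1],[13.3,0,-0.6,0,1],[13.3,0,-0.6,0,1],[13.3,0,-0.6,0,1]]' 30
python3 -c "
from h import *
to(.452,-.280,.034,99.4)"
```

```text
time: 15.55
position: [0.453, -0.2805, 0.0347]
tool_rot: [0.32, 1.555, 0.485]
wrist_force: [-0.5, -2.6, 5.4]
gripper_width: 0.0299
t 15.6 tcp [ 0.453  -0.2805  0.0347] phi 99.4 tilt [ 0.014  0.007 -1.   ] w 0.0299 F [-0.5 -2.6  5.4] q6 -2.44 -> row [ 0.07  0.06 -0.09] turn 0.0
```

```bash
python3 -m crank '[[-2,0,0,0,1],[-6,0,0,0,1],[-10,0,0,0,1],[-13,0,0,0,1],[-13,0,0,0,1],[-13,0,0,0,1]]'
python3 -c "
from h import *
to(.5097,.1037,.165,-9.8)"
```

```text
time: 16.15
position: [0.4506, -0.2806, 0.1638]
tool_rot: [0.404, 1.555, 0.569]
wrist_force: [-0.1, 0.6, -4.2]
gripper_width: 0.03
t 16.1 tcp [ 0.4506 -0.2806  0.1638] phi 99.4 tilt [ 0.013  0.008 -1.   ] w 0.0300 F [-0.1  0.6 -4.2] q6 -2.44 -> row [ 0.28 36.94 12.13] turn 109.2
```

```bash
python3 -m crank '[[0,36.9,12.1,70,1],[0,36.9,12.1,109.2,1],[0,36.9,12.1,109.2,1],[0,36.9,12.1,109.2,1],[0,36.9,12.1,109.2,1],[0,36.9,12.1,109.2,1],[0,36.9,12.1,109.2,1],[0,36.9,12.1,109.2,1],[0,36.9,12.1,109.2,1],[0,36.9,12.1,109.2,1],[0,36.9,12.1,109.2,1],[0,36.9,12.1,109.2,1],[0,36.9,12.1,109.2,1],[0,36.9,12.1,109.2,1],[0,36.9,12.1,109.2,1],[0,36.9,12.1,109.2,1],[0,36.9,12.1,109.2,1]]'
python3 -c "
from h import *
to(.5097,.1037,.045,-9.8)"
```

```text
time: 17.85
position: [0.5086, 0.1031, 0.1667]
tool_rot: [2.395, 1.557, 0.656]
wrist_force: [0.1, -0.1, -4.0]
gripper_width: 0.0298
t 17.9 tcp [0.5086 0.1031 0.1667] phi -9.7 tilt [ 0.011  0.008 -1.   ] w 0.0298 F [ 0.1 -0.1 -4. ] q6 0.23 -> row [ 1.217e+01 -1.000e-02  5.000e-02] turn 0.1
```

```bash
python3 -m crank '[[5,0,0.05,0,1],[9,0,0.05,0,1],[11,0,0.05,0,1],[12,0,0.05,0,1],[12.2,0,0.05,0,1],[12.2,0,0.05,0,1]]'
python3 - <<'E'
from h import *
save('side','sd5'); save('top','tp5')
a=cv2.resize(cv2.imread('pics/sd5.png')[180:300,200:350],None,fx=4,fy=4,interpolation=cv2.INTER_CUBIC)
b=cv2.resize(cv2.imread('pics/tp5.png')[180:280,220:270],None,fx=4,fy=4.8,interpolation=cv2.INTER_CUBIC)
cv2.imwrite('pics/c5.png',np.hstack([a,b]))
to(.5097,.1037,.0305,-9.8)
E
```

```text
time: 18.45
position: [0.5105, 0.1037, 0.0452]
tool_rot: [2.36, 1.556, 0.621]
wrist_force: [-0.2, 0.4, -4.0]
gripper_width: 0.0296
t 18.6 tcp [0.5111 0.1038 0.0459] phi -9.7 tilt [ 0.013  0.008 -1.   ] w 0.0297 F [-0.5 -0.9 -4. ] q6 0.22 -> row [ 1.54 -0.15  0.05] turn 0.1
```

View pics/c5.png

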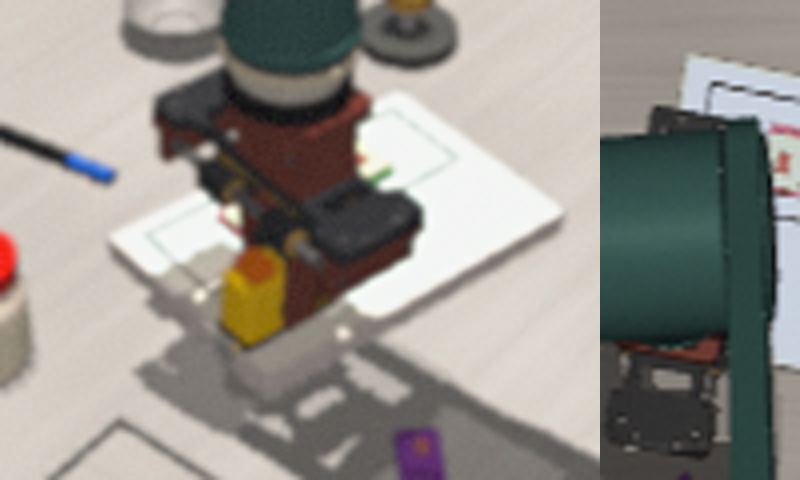

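```bash
python3 -m crank '[[0.7,-0.1,0.05,0,1],[1.2,-0.1,0.05,0,1],[1.5,-0.1,0.05,0,1],[1.5,-0.1,0.05,0,1],[1.5,-0.1,0.05,0,1],[1.5,-0.1,0.05,0,1]]'
python3 -c "
from h import *
to(.4825,-.0539,.0305,-9.8)"
```

```text
time: 19.15
position: [0.5103, 0.1036, 0.0309]
tool_rot: [2.303, 1.555, 0.564]
wrist_force: [0.2, 0.4, -3.7]
gripper_width: 0.03
t 19.1 tcp [0.5103 0.1036 0.0309] phi -9.7 tilt [ 0.013  0.009 -1.   ] w 0.0300 F [ 0.2  0.4 -3.7] q6 0.22 -> row [-0.13 -0.1  15.99] turn 0.1
```

```bash
python3 -m crank '[[0,0,0.6,0,1],[0,0,1.2,0,1],[0,0,1.8,0,1],[0,0,3.5,0,1],[0,0,5.5,0,1],[0,-0.1,7.5,0,1],[0,-0.1,9.5,0,1],[0,-0.1,11.5,0,1],[0,-0.1,13.5,0,1],[0,-0.1,15,0,1],[0,-0.1,15.8,0,1],[0,-0.1,16,0,1],[0,-0.1,16,0,1],[0,-0.1,16,0,1]]'
python3 - <<'E'
from h import *
save('side','sd6'); save('top','tp6')
a=cv2.resize(cv2.imread('pics/sd6.png')[190:300,200:350],None,fx=4,fy=4,interpolation=cv2.INTER_CUBIC)
b=cv2.resize(cv2.imread('pics/tp6.png')[190:300,220:270],None,fx=4,fy=4,interpolation=cv2.INTER_CUBIC)
cv2.imwrite('pics/c6.png',np.hstack([a,b]))
to(.4825,-.0539,.0305,-9.8)
for i in range(3): print(np.round(r.get_obs()['wrist_force'],2))
E
```

```text
time: 20.55
position: [0.4827, -0.0543, 0.0295]
tool_rot: [2.237, 1.555, 0.499]
wrist_force: [-1.3, -1.9, 2.4]
gripper_width: 0.0299
t 20.6 tcp [ 0.4827 -0.0541  0.0294] phi -9.6 tilt [ 0.014  0.008 -1.   ] w 0.0301 F [-1.1 -3.   3.6] q6 -0.11 -> row [-0.11 -0.02 -0.02] turn 0.2
[-1.15 -3.04  3.55]
[-1.15 -3.04  3.55]
[-1.15 -3.04  3.55]
```

View pics/c6.png

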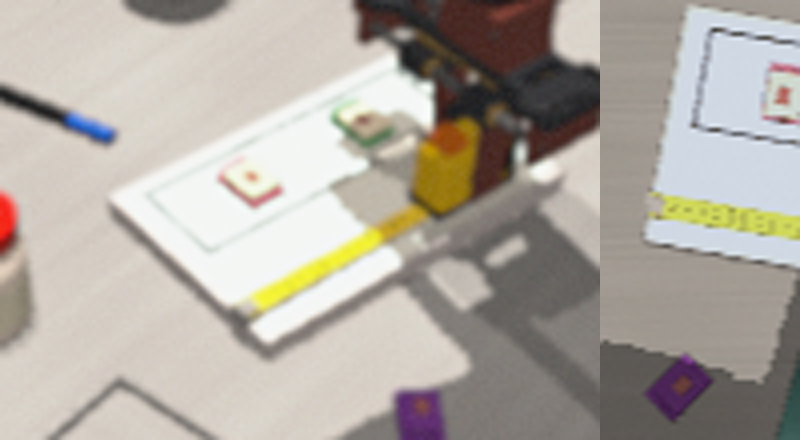

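```bash
cat >> h.py <<'E'
_a=np.radians(-9.8); PC=np.array([.5494,-.0046]); PR=np.array([[np.cos(_a),-np.sin(_a)],[np.sin(_a),np.cos(_a)]])
pad=lambda P:(PR.T@(np.array(P)[:2]-PC)*1000).round(1)
E
python3 - <<'E'
from h import *
S=load('sd6');T=load('tp6'); s=lambda x,y:(200+x/4-.4,190+y/4-.4)
im=S['img']; h=cv2.cvtColor(cv2.resize(im[200:250,290:330],None,fx=4,fy=4,interpolation=cv2.INTER_CUBIC),cv2.COLOR_RGB2HSV)
m=(h[...,0]>=5)&(h[...,0]<=15)&(h[...,1]>190)&(h[...,2]>90); v,u=np.nonzero(m)
uv=(290+(u.mean()-1.5)/4,200+(v.mean()-1.5)/4); print('lock px',uv,len(u),u.min()/4,u.max()/4,v.min()/4,v.max()/4)
print('lock blob',pad(onz(S,*uv,.075)),'hand',pad(onz(S,*s(452,133),.077)))
print('TCP',pad(r.get_obs()['position']))
print('hook side',pad(onz(S,*s(250,303),.02)),'top',pad(onz(T,220+655/4-150.4,190+207/4-.4,.02)),'bladeedge y top img')
print('pad left edge side: corner NL',pad(onz(S,*s(268,345),.018)),'FL',pad(onz(S,*s(112,196),.018)))
E
```

```text
lock px (np.float64(311.7130769230769), np.float64(224.18730769230768)) 650 17.5 26.25 20.5 28.25
lock blob [-56.7 -40.1] hand [-55.9 -43.8]
TCP [-57.3 -60.2]
hook side [-50.9 119.3] top [-59.  127.6] bladeedge y top img
pad left edge side: corner NL [-84.3 131.9] FL [ 85.8 127.7]
```

```bash
python3 -m crank '[[0,0,0,0,0.2],[0,0,0,0,0.1],[0,0,0,0,-0.1],[0,0,0,0,-0.1],[0,0,0,0,-0.1],[-2,0,0,0,-0.1],[-6,0,0,0,-0.1],[-9,0,0,0,-0.1],[-10,0,0,0,0.5],[-10,0,0,0,1],[-10,0,0,0,1],[-10,0,0,0,1],[-10,0,0,0,1],[-10,0,0,0,1]]' 30
python3 - <<'E'
from h import *
S=save('side','sd7');
im=S['img']; h=cv2.cvtColor(cv2.resize(im[200:250,290:330],None,fx=4,fy=4,interpolation=cv2.INTER_CUBIC),cv2.COLOR_RGB2HSV)
m=(h[...,0]>=5)&(h[...,0]<=15)&(h[...,1]>190)&(h[...,2]>90); v,u=np.nonzero(m)
uv=(290+(u.mean()-1.5)/4,200+(v.mean()-1.5)/4); print('lock px',uv,len(u)); print('lock blob',pad(onz(S,*uv,.075)))
p=PC+PR@np.array([-.0575,-.040]); print(p); to(p[0],p[1],.085,-9.8)
E
```

```text
time: 22.05
position: [0.4807, -0.0547, 0.1284]
tool_rot: [2.341, 1.556, 0.603]
wrist_force: [0.3, -1.2, -0.2]
gripper_width: 0.0035
lock px (np.float64(311.2776717557252), np.float64(225.29961832061068)) 524
lock blob [-59.3 -36.1]
[ 0.48593067 -0.03422927]
t 22.1 tcp [ 0.4809 -0.0548  0.1287] phi -9.6 tilt [ 0.012  0.008 -1.   ] w 0.0011 F [0.7 0.5 0.9] q6 -0.11 -> row [ 4.39  0.11 -2.07] turn 0.2
```

```bash
python3 - <<'E'
from h import *
a=[cv2.resize(cv2.imread(f'pics/{n}.png')[205:255,285:335],None,fx=8,fy=8,interpolation=cv2.INTER_CUBIC) for n in('sd6','sd7')]
cv2.imwrite('pics/c7.png',np.hstack(a))
E
```

```text
(no output)
```

View pics/c7.png

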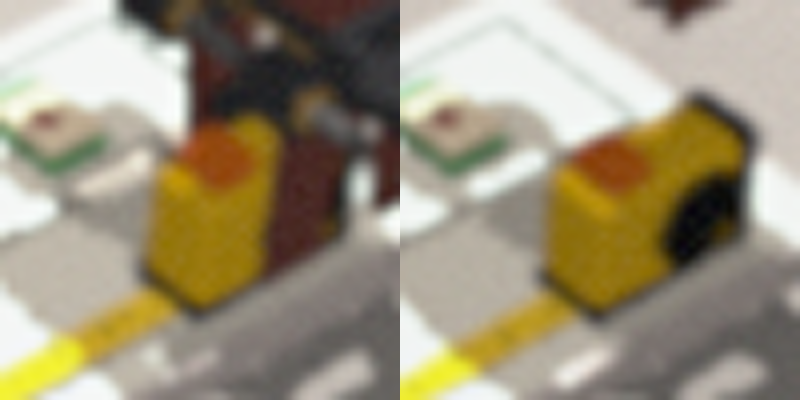

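```bash
python3 -m crank '[[1,0.1,-2.1,0,1],[3,0.1,-2.1,0,1],[4,0.1,-2.1,0,1],[4.6,0.1,-2.1,0,1],[4.7,0.1,-2.1,0,1],[4.7,0.1,-2.1,0,1]]'
python3 -c "
from h import *
to(.4859,-.0342,.078,-9.8)"
python3 -m crank '[[0.3,0,0,0,1],[0.5,0,0,0,1],[0.7,0,0,0,1],[0.7,0,0,0,1]]'
python3 -c "
from h import *
to(.4859,-.0342,.071,-9.8)"
```

```text
time: 22.7
position: [0.486, -0.0341, 0.082]
tool_rot: [2.316, 1.556, 0.578]
wrist_force: [0.1, 1.0, -0.3]
gripper_width: 0.0003
t 22.7 tcp [ 0.486  -0.0341  0.082 ] phi -9.6 tilt [ 0.012  0.008 -1.   ] w 0.0003 F [ 0.1  1.  -0.3] q6 -0.06 -> row [ 0.4  -0.02  0.02] turn 0.2
time: 23.1
position: [0.4861, -0.0341, 0.0749]
tool_rot: [2.319, 1.556, 0.58]
wrist_force: [-0.2, 0.4, 0.6]
gripper_width: 0.0008
t 23.1 tcp [ 0.4861 -0.0341  0.0749] phi -9.6 tilt [ 0.012  0.008 -1.   ] w 0.0008 F [-0.2  0.4  0.6] q6 -0.06 -> row [ 0.39 -0.02  0.02] turn 0.2
```

```bash
python3 -m crank '[[0.2,0,0,0,1],[0.35,0,0,0,1],[0.45,0,0,0,1],[0.55,0,0,0,1],[0.55,0,0,0,1]]'
python3 -c "
from h import *
to(.4859,-.0342,.071,-9.8)"
```

```text
time: 23.6
position: [0.4863, -0.034, 0.0711]
tool_rot: [2.29, 1.556, 0.551]
wrist_force: [-4.8, 1.3, 23.0]
gripper_width: 0.0007
t 23.6 tcp [ 0.4863 -0.034   0.0711] phi -9.6 tilt [ 0.013  0.008 -1.   ] w 0.0007 F [-4.8  1.3 23. ] q6 -0.06 -> row [ 0.01 -0.03  0.03] turn 0.2
```

```bash
python3 -m crank '[[-2,0,0,0,1],[-6,0,0,0,1],[-11,0,5,0,1],[-13,0,10,0,1],[-13,0,15,0,1],[-13,0,20,0,1],[-13,-1,25,0,1],[-13,-2,28,0,1],[-13,-2,28,0,1],[-13,-2,28,0,1]]'
cat > fit.py <<'E'
from h import *
from scipy.optimize import minimize
from scipy.ndimage import gaussian_filter
import sys
def frames(cam,n,name):
    f=save(cam,name); im=[f['img'].astype(float)]
    for i in range(n-1): im.append(grab_frame(cam)['img'].astype(float))
    return f,np.mean(im,0)
SS=5
def labels(f,box,x,y,zc,zr):
    u0,v0,u1,v1=box
    u=u0-.5+(np.arange((u1-u0)*SS)+.5)/SS; v=v0-.5+(np.arange((v1-v0)*SS)+.5)/SS
    U,V=np.meshgrid(u,v); D=np.stack([(U-f['cx'])/f['fx'],(V-f['cy'])/f['fy'],np.ones_like(U)],-1)@f['rotation'].T
    E=f['eye']-np.array([x,y,0]); best=np.full(U.shape,1e9); lab=np.zeros(U.shape,int)
    a=D[...,0]**2+D[...,1]**2; b=E[0]*D[...,0]+E[1]*D[...,1]
    for k,(R,z0,z1) in enumerate([(.040,0,.014),(.007,0,.090),(.019,zc-.018,zc),(.0095,zr,zr+.004)]):
        t=(z1-E[2])/D[...,2]; P=E[:2]+D[...,:2]*t[...,None]; h=(P**2).sum(-1)<R*R
        m=h&(t<best); best[m]=t[m]; lab[m]=2*k+1
        q=b*b-a*(E[0]**2+E[1]**2-R*R); t=(-b-np.sqrt(np.maximum(q,0)))/a; z=E[2]+D[...,2]*t
        m=(q>0)&(z>z0)&(z<z1)&(t<best); best[m]=t[m]; lab[m]=2*k+2
    return lab
def cost(p,f,im,box,ret=False):
    x,y,zc,zr,s=p; L=labels(f,box,x,y,zc,zr); H,W=L.shape
    A=np.stack([gaussian_filter((L==k).astype(float),abs(s)*SS).reshape(H//SS,SS,W//SS,SS).mean((1,3)).ravel() for k in range(9)],1)
    A=np.vstack([A,1e-2*np.eye(9)])
    B=np.vstack([im[box[1]:box[3],box[0]:box[2]].reshape(-1,3),np.zeros((9,3))])
    C,*_=np.linalg.lstsq(A,B,rcond=None); e=((A@C-B)**2).mean()
    return (e,C) if ret else e
def fit(name,n=8,zc=.056,zr=.071,fixzr=None,cam='side'):
    f,im=frames(cam,n,name); c=proj(f,[.659,-.219,.06]).round().astype(int); box=(c[0]-14,c[1]-14,c[0]+15,c[1]+8)
    bestr=None
    for z0 in ([zr] if fixzr is None else [fixzr]):
      for dz in (-.004,0,.004):
        p0=np.array([.659,-.219,zc,z0+dz,.5]); S=np.array([p0]+[p0+d for d in np.diag([.003,.003,.004,.003,.2])])
        o=minimize(cost,p0,(f,im,box),method='Nelder-Mead',options=dict(initial_simplex=S,xatol=5e-5,fatol=1e-3,maxiter=250))
        print(o.x.round(4),'gap %.4f'%(o.x[3]-o.x[2]),'cost %.2f'%o.fun)
        if bestr is None or o.fun<bestr.fun: bestr=o
    print('box',box,cost(bestr.x,f,im,box,True)[1].round().astype(int).tolist())
if __name__=='__main__': fit(sys.argv[1],zc=float(sys.argv[2]),zr=float(sys.argv[3]))
E
time python3 fit.py sd8 .056 .071
python3 - <<'E'
from h import *
S=load('sd8'); T=save('top','tp8')
a=cv2.resize(cv2.imread('pics/sd8.png')[140:290,200:360],None,fx=3.0,fy=3.0,interpolation=cv2.INTER_CUBIC)
b=cv2.resize(cv2.imread('pics/tp8.png')[185:285,230:330],None,fx=3.2,fy=4.5,interpolation=cv2.INTER_CUBIC)
cv2.imwrite('pics/c8.png',np.hstack([a,b])); print(a.shape,b.shape)
to(.659,-.219,.15,-9.8)
E
```

```text
time: 24.6
position: [0.4175, -0.3086, 0.1977]
tool_rot: [2.343, 1.556, 0.601]
wrist_force: [-0.3, -0.5, -0.1]
gripper_width: 0.0004
[ 0.66   -0.2199  0.0549  0.0722  0.9611] gap 0.0173 cost 31.37
[ 0.66   -0.22    0.0549  0.0715  0.9426] gap 0.0166 cost 31.23
[ 0.66   -0.2201  0.0548  0.0708  0.9328] gap 0.0160 cost 31.61
box (np.int64(288), np.int64(160), np.int64(317), np.int64(182)) [[198, 190, 182], [93, 97, 103], [0, 0, 0], [191, 186, 179], [96, 87, 82], [237, 173, 64], [98, 74, 40], [176, 227, 242], [205, -7, -28]]
(450, 480, 3) (450, 320, 3)
t 25.1 tcp [ 0.4186 -0.3069  0.1981] phi -9.5 tilt [ 0.013  0.008 -1.   ] w 0.0007 F [-1.   0.3 -0.8] q6 -0.62 -> row [  5.19  22.2  -12.6 ] turn 0.3
real	0m14.735s
user	0m9.065s
sys	0m0.240s
```

View pics/c8.png

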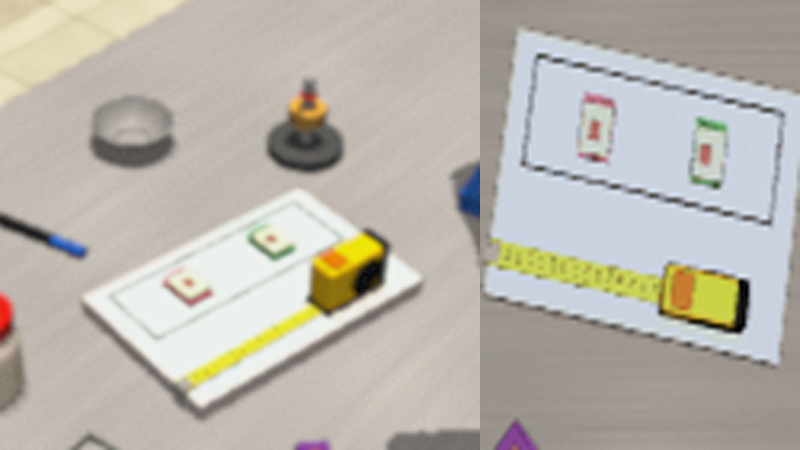

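```bash
python3 -m crank '[[4.8,22.3,-12.6,90,-0.2],[4.8,22.3,-12.6,165,-0.2],[4.8,22.3,-12.6,165,-0.2],[4.8,22.3,-12.6,165,-0.2],[4.8,22.3,-12.6,165,-0.2],[4.8,22.3,-12.6,165,-0.2],[4.8,22.3,-12.6,165,-0.2],[4.8,22.3,-12.6,165,-0.2],[4.8,22.3,-12.6,165,-0.2],[4.8,22.3,-12.6,165,-0.2],[4.8,22.3,-12.6,165,-0.2],[4.8,22.3,-12.6,165,-0.2],[4.8,22.3,-12.6,165,-0.2],[4.8,22.3,-12.6,165,-0.2],[4.8,22.3,-12.6,165,-0.2],[4.8,22.3,-12.6,165,-0.2],[4.8,22.3,-12.6,165,-0.2],[4.8,22.3,-12.6,165,-0.2],[4.8,22.3,-12.6,165,-0.2],[4.8,22.3,-12.6,165,-0.2]]'
python3 - <<'E'
from h import *
to(.6595,-.2195,.040,None)
f=load('tp8'); t=lambda x,y:(230+(x-480)/3.2-.35,185+y/4.5-.4)
print('lock',pad(onz(f,*t(683,288),.071)),'hook end',pad(onz(f,*t(490,250),.02)),'case back',pad(onz(f,*t(748,305),.06)))
E
```

```text
time: 27.05
position: [0.66, -0.2186, 0.1537]
tool_rot: [-1.087, 1.556, 0.575]
wrist_force: [-0.2, -0.4, 0.2]
gripper_width: 0.0526
t 27.1 tcp [ 0.66   -0.2186  0.1537] phi -174.8 tilt [ 0.013  0.008 -1.   ] w 0.0526 F [-0.2 -0.4  0.2] q6 2.62 -> row [11.37  0.2  -0.16] turn 0.0
lock [-55.9 -38.8] hook end [-56.  129.7] case back [-56.5 -94.8]
```

```bash
python3 -m crank '[[4,0.2,-0.15,0,-0.2],[8,0.2,-0.15,0,-0.2],[10,0.2,-0.15,0,-0.2],[11,0.2,-0.15,0,-0.2],[11.4,0.2,-0.15,0,-0.2],[11.4,0.2,-0.15,0,-0.2],[11.4,0.2,-0.15,0,1],[11.4,0.2,-0.15,0,1],[11.4,0.2,-0.15,0,1],[11.4,0.2,-0.15,0,1],[11.4,0.2,-0.15,0,1],[11.4,0.2,-0.15,0,1]]' 15
python3 -c "
from h import *
to(.6595,-.2195,.040,None)"
```

```text
time: 28.25
position: [0.6587, -0.2199, 0.0409]
tool_rot: [-1.09, 1.557, 0.573]
wrist_force: [-4.9, -1.6, 6.2]
gripper_width: 0.0373
t 28.2 tcp [ 0.6587 -0.2199  0.0409] phi -174.8 tilt [ 0.011  0.007 -1.   ] w 0.0373 F [-4.9 -1.6  6.2] q6 2.61 -> row [ 0.09 -0.08  0.03] turn 0.0
```

```bash
python3 -m crank '[[0,0,0,-8,1],[-0.04,0,0,-16,1],[-0.05,0,0,-24,1],[-0.07,0,0,-32,1],[-0.09,0,0,-40,1],[-0.11,0,0,-48,1],[-0.13,0,0,-56,1],[-0.14,0,0,-64,1],[-0.16,0,0,-72,1],[-0.18,0,0,-80,1],[-0.2,0,0,-88,1],[-0.21,0,0,-96,1],[-0.23,0,0,-104,1],[-0.25,0,0,-112,1],[-0.27,0,0,-120,1],[-0.29,0,0,-128,1],[-0.3,0,0,-136,1],[-0.32,0,0,-144,1],[-0.34,0,0,-152,1],[-0.36,0,0,-160,1]]'
python3 -c "
from h import *
to(.6595,-.2195,.044,None)"
```

```text
time: 30.25
position: [0.6585, -0.2216, 0.0446]
tool_rot: [2.232, 1.558, 0.409]
wrist_force: [-1.0, -5.3, -3.6]
gripper_width: 0.0377
t 30.2 tcp [ 0.6585 -0.2216  0.0446] phi -14.4 tilt [ 0.012  0.005 -1.   ] w 0.0377 F [-1.  -5.3 -3.6] q6 -0.18 -> row [ 0.06  0.04 -0.23] turn 0.0
```

```bash
python3 -m crank '[[0,0,-0.1,-8,1],[-0.04,0,-0.1,-16,1],[-0.05,0,-0.1,-24,1],[-0.07,0,-0.1,-32,1],[-0.09,0,-0.1,-40,1],[-0.11,0,-0.1,-48,1],[-0.13,0,-0.1,-56,1],[-0.14,0,-0.1,-64,1],[-0.16,0,-0.1,-72,1],[-0.18,0,-0.1,-80,1],[-0.2,0,-0.1,-88,1],[-0.21,0,-0.1,-96,1],[-0.23,0,-0.1,-104,1],[-0.25,0,-0.1,-112,1],[-0.27,0,-0.1,-120,1],[-0.29,0,-0.1,-128,1],[-0.3,0,-0.1,-136,1],[-0.32,0,-0.1,-144,1],[-0.34,0,-0.1,-152,1],[-0.35,0,-0.1,-156,1]]'
python3 -c "
from h import *
to(.6595,-.2195,.044,None)"
python3 -m crank '[[0,0,0,0,0],[0,0,0,0,-0.2],[0,0,0,0,-0.2],[0,0,0,0,-0.2],[0,0,0,50,-0.2],[0,0,0,100,-0.2],[0,0,0,156,-0.2],[0,0,0,156,-0.2],[0,0,0,156,-0.2],[0,0,0,156,-0.2],[0,0,0,156,-0.2],[0,0,0,156,-0.2],[0,0,0,156,-0.2],[0,0,0,156,-0.2],[0,0,0,156,-0.2],[0,0,0,156,-0.2],[0,0,0,156,-0.2],[0,0,0,156,-0.2],[0,0,0,156,-0.2],[0,0,0,156,-0.2]]'
python3 -c "
from h import *
to(.659,-.220,.046,-174)"
```

```text
time: 32.25
position: [0.6592, -0.2202, 0.0481]
tool_rot: [-0.477, 1.557, 0.427]
wrist_force: [1.1, 1.3, -3.8]
gripper_width: 0.0375
t 32.2 tcp [ 0.6592 -0.2202  0.0481] phi 141.8 tilt [ 0.013  0.006 -1.   ] w 0.0375 F [ 1.1  1.3 -3.8] q6 -2.91 -> row [0.41 0.02 0.07] turn 0.0
time: 34.25
position: [0.6593, -0.2202, 0.0482]
tool_rot: [1.913, 1.557, 0.411]
wrist_force: [0.1, 0.1, -0.3]
gripper_width: 0.0522
t 34.2 tcp [ 0.6593 -0.2202  0.0482] phi 3.9 tilt [ 0.013  0.006 -1.   ] w 0.0522 F [ 0.1  0.1 -0.3] q6 -0.50 -> row [ 0.22 -0.03 -0.03] turn 177.9
```

```bash
python3 -m crank '[[0.3,0,0,80,-0.2],[0.3,0,0,165,-0.2],[0.3,0,0,165,-0.2],[0.3,0,0,165,-0.2],[0.3,0,0,165,-0.2],[0.3,0,0,165,-0.2],[0.3,0,0,165,-0.2],[0.3,0,0,165,-0.2],[0.3,0,0,165,-0.2],[0.3,0,0,165,-0.2],[0.3,0,0,165,-0.2],[0.3,0,0,165,-0.2],[0.3,0,0,165,-0.2],[0.3,0,0,165,-0.2],[0.3,0,0,165,-0.2],[0.3,0,0,165,-0.2],[0.3,0,0,165,-0.2],[0.3,0,0,165,-0.2],[0.3,0,0,165,-0.2],[0.3,0,0,165,-0.2]]'
python3 -m crank '[[0,0,0,1,-0.2],[0,0,0,1,1],[0,0,0,1,1],[0,0,0,1,1],[0,0,0,1,1],[0,0,0,1,1]]' 15
python3 -c "
from h import *
to(.659,-.220,.046,-174)"
```

```text
time: 36.25
position: [0.6594, -0.2203, 0.0454]
tool_rot: [-1.5, 1.556, 0.395]
wrist_force: [-0.5, 0.8, 0.9]
gripper_width: 0.0526
time: 36.85
position: [0.6587, -0.2205, 0.0453]
tool_rot: [-1.453, 1.558, 0.425]
wrist_force: [-2.9, -2.0, 1.8]
gripper_width: 0.0377
t 36.9 tcp [ 0.6587 -0.2205  0.0453] phi -162.4 tilt [ 0.012  0.005 -1.   ] w 0.0377 F [-2.9 -2.   1.8] q6 2.40 -> row [-0.07 -0.05  0.04] turn 11.6
```

```bash
python3 -m crank '[[0,0,0,-8,1],[-0.04,0,0,-16,1],[-0.05,0,0,-24,1],[-0.07,0,0,-32,1],[-0.09,0,0,-40,1],[-0.11,0,0,-48,1],[-0.13,0,0,-56,1],[-0.14,0,0,-64,1],[-0.16,0,0,-72,1],[-0.18,0,0,-80,1],[-0.2,0,0,-88,1],[-0.21,0,0,-96,1],[-0.23,0,0,-104,1],[-0.25,0,0,-112,1],[-0.27,0,0,-120,1],[-0.29,0,0,-128,1],[-0.3,0,0,-136,1],[-0.32,0,0,-144,1],[-0.34,0,0,-152,1],[-0.36,0,0,-160,1]]'
python3 -c "
from h import *
to(.659,-.220,.046,70)"
```

```text
time: 38.85
position: [0.6588, -0.221, 0.0489]
tool_rot: [1.983, 1.558, 0.376]
wrist_force: [-0.6, -1.8, 0.3]
gripper_width: 0.0376
t 38.9 tcp [ 0.6588 -0.221   0.0489] phi -2.0 tilt [ 0.012  0.005 -1.   ] w 0.0376 F [-0.6 -1.8  0.3] q6 -0.40 -> row [ 0.29  0.01 -0.1 ] turn -72.0
```

```bash
python3 -m crank '[[0,0,0,-8,1],[-0.04,0,0,-16,1],[-0.05,0,0,-24,1],[-0.07,0,0,-32,1],[-0.09,0,0,-40,1],[-0.11,0,0,-48,1],[-0.13,0,0,-56,1],[-0.14,0,0,-64,1],[-0.16,0,0,-72,1],[-0.18,0,0,-80,1],[-0.2,0,0,-88,1],[-0.2,0,0,-88,1],[-0.2,0,0,-88,1]]'
python3 -c "
from h import *
to(.659,-.220,.046,70)"
python3 -m crank '[[0,0,0,0,0],[0,0,0,0,-0.2],[0,0,0,0,-0.2],[0,0,0,0,-0.2],[-3,0,0,0,-0.2],[-8,0,0,0,-0.2],[-13,0,0,0,-0.2],[-18,0,0,0,-0.2],[-21,0,0,0,-0.2],[-21,0,0,0,-0.2],[-21,0,0,0,-0.2]]'
python3 -c "
from h import *
to(.50,-.38,.25,None)"
```

```text
time: 40.15
position: [0.6589, -0.2208, 0.0508]
tool_rot: [0.46, 1.557, 0.386]
wrist_force: [-1.2, 0.1, -0.2]
gripper_width: 0.0378
t 40.1 tcp [ 0.6589 -0.2208  0.0508] phi 85.8 tilt [ 0.012  0.005 -1.   ] w 0.0378 F [-1.2  0.1 -0.2] q6 -1.93 -> row [ 0.48  0.07 -0.  ] turn 15.8
time: 41.25
position: [0.6565, -0.2219, 0.2614]
tool_rot: [0.389, 1.556, 0.315]
wrist_force: [0.3, 0.2, -0.2]
gripper_width: 0.0527
t 41.2 tcp [ 0.6565 -0.2219  0.2614] phi 85.7 tilt [ 0.014  0.005 -1.   ] w 0.0527 F [ 0.3  0.2 -0.2] q6 -1.93 -> row [  0.85 -16.94 -14.45] turn 0.0
```

```bash
python3 -m crank '[[0.8,-17,-14.5,0,-0.2],[0.8,-17,-14.5,0,-0.2],[0.8,-17,-14.5,0,-0.2],[0.8,-17,-14.5,0,-0.2],[0.8,-17,-14.5,0,-0.2],[0.8,-17,-14.5,0,-0.2]]'
python3 fit.py sd9 .0675 .071
python3 - <<'E'
from h import *
a=[cv2.resize(cv2.imread(f'pics/{n}.png')[155:190,280:315],None,fx=11,fy=11,interpolation=cv2.INTER_CUBIC) for n in('sd8','sd9')]
cv2.imwrite('pics/c9.png',np.hstack(a))
E
```

```text
time: 41.85
position: [0.4958, -0.382, 0.2476]
tool_rot: [0.733, 1.559, 0.655]
wrist_force: [0.6, 0.8, 0.4]
gripper_width: 0.0527
[ 0.6595 -0.2191  0.0703  0.0721  0.919 ] gap 0.0018 cost 27.90
[ 0.6597 -0.2196  0.0698  0.0686  0.8672] gap -0.0013 cost 30.15
[ 0.6597 -0.2195  0.0697  0.0707  0.8918] gap 0.0010 cost 29.15
box (np.int64(288), np.int64(160), np.int64(317), np.int64(182)) [[198, 191, 184], [91, 91, 91], [0, 0, 0], [186, 178, 169], [92, 92, 93], [257, 195, 82], [111, 83, 45], [313, 231, 161], [52, -71, -35]]
```

View pics/c9.png

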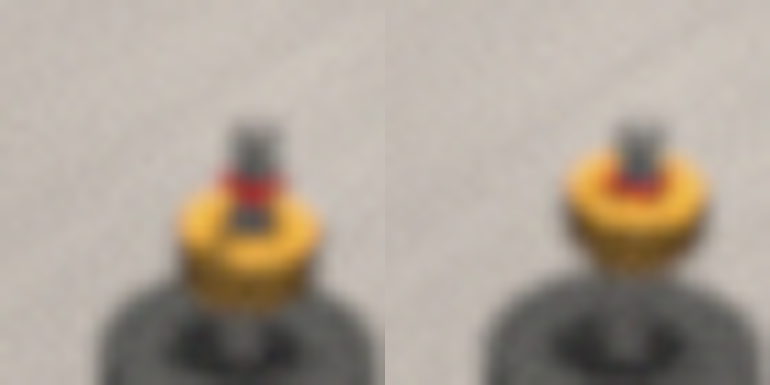

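```bash
cat > joint.py <<'E'
from fit import *
from scipy.optimize import nnls
names=['sd0a','sd8','sd9']
data=[]
for n in ('sd8','sd9'):
    f=load(n); data.append((f,f['img'].astype(float)))
c=proj(data[0][0],[.6595,-.2195,.066]).round().astype(int); box=(c[0]-11,c[1]-12,c[0]+12,c[1]+7)
def design(f,p,zc):
    L=labels(f,box,p[0],p[1],zc,p[2]); L[L==7]=8; H,W=L.shape
    return np.stack([gaussian_filter((L==k).astype(float),abs(p[3])*SS).reshape(H//SS,SS,W//SS,SS).mean((1,3)).ravel() for k in (0,1,2,3,4,5,6,8)],1)
def cost(p,d=data,ret=False):
    A=np.vstack([design(f,p,z) for (f,_),z in zip(d,p[4:])]); B=np.vstack([im[box[1]:box[3],box[0]:box[2]].reshape(-1,3) for _,im in d])
    s=[nnls(A,B[:,k]) for k in range(3)]; e=sum(x[1]**2 for x in s)/B.size
    return (e,np.array([x[0] for x in s]).T.round()) if ret else e
if __name__=='__main__':
  for zr in(.068,.070,.072):
    p0=np.array([.6595,-.2195,zr,.8,.056,.0685]); S=np.array([p0]+[p0+d for d in np.diag([.002,.002,.002,.2,.002,.002])])
    o=minimize(cost,p0,method='Nelder-Mead',options=dict(initial_simplex=S,xatol=3e-5,fatol=1e-3,maxiter=300)); print(o.x.round(4),'rise',round(o.x[5]-o.x[4],4),'gap now',round(o.x[2]-o.x[5],4),round(o.fun,2))
  print(cost(o.x,data,True)[1].tolist())
  for zr in np.arange(.066,.0761,.001):
    q=o.x.copy(); q[2]=zr; print(round(zr,4),round(cost(q),2),end='; ')
E
time python3 joint.py
```

```text
[ 0.6598 -0.2194  0.0689  0.8413  0.0567  0.0688] rise 0.0122 gap now 0.0 53.09
[ 0.6594 -0.2191  0.0691  0.8592  0.0569  0.0688] rise 0.0119 gap now 0.0003 53.18
[ 0.6588 -0.2182  0.0699  0.8455  0.0577  0.0694] rise 0.0117 gap now 0.0005 52.86
[[199.0, 191.0, 184.0], [0.0, 0.0, 0.0], [0.0, 0.0, 0.0], [173.0, 169.0, 161.0], [99.0, 90.0, 90.0], [234.0, 175.0, 69.0], [107.0, 81.0, 49.0], [202.0, 84.0, 50.0]]
0.066 63.0; 0.067 58.89; 0.068 55.69; 0.069 53.44; 0.07 52.93; 0.071 54.73; 0.072 57.38; 0.073 61.15; 0.074 65.2; 0.075 69.73; 0.076 72.08; 
real	0m26.402s
user	0m24.716s
sys	0m2.176s
```

```bash
cat > red.py <<'E'
from fit import *
def red(im):
    B=(290,160,314,180); p=im[B[1]:B[3],B[0]:B[2]].astype(float); R,G,b=p[...,0],p[...,1],p[...,2]
    w=R-G-.6*(G-b); w=w-np.median(w[:4]); m=w.copy(); m[w<12]=0
    v,u=np.mgrid[B[1]:B[3],B[0]:B[2]]; s=m.sum(); return s.round(),(m*u).sum()/s,(m*v).sum()/s,w
if __name__=='__main__':
  for n in('side0','sd8','sd9'):
    x=red(load(n)['img']); print(n,x[:3])
  f,im=frames('side',6,'sd10'); x=red(im); print('now avg',x[:3]); print(x[3][8:17,6:20].round().astype(int)); print('sd8');print(red(load('sd8')['img'])[3][8:17,6:20].round().astype(int))
  for z in(.066,.070,.074): 
    L=labels(f,(290,160,314,180),.6592,-.2191,.05,z); v,u=np.nonzero((L==7)|(L==8)); print('ring at',z,'centroid',290-.5+(u.mean()+.5)/SS,160-.5+(v.mean()+.5)/SS,'area px',len(u)/SS**2)
  for zc in(.066,.068,.069,.070,.071,.072,.073,.074):
    L=labels(f,(290,160,314,180),.6592,-.2191,zc,.070); v,u=np.nonzero((L==7)|(L==8)); print('zr .070 zc',zc,'cv',160-.5+(v.mean()+.5)/SS,'area',len(u)/SS**2)
E
python3 red.py
```

```text
side0 (np.float64(1047.0), np.float64(302.2499522262564), np.float64(171.7657175616281))
sd8 (np.float64(1139.0), np.float64(302.3813202247191), np.float64(171.7942415730337))
sd9 (np.float64(855.0), np.float64(302.1544220870379), np.float64(171.4216190921853))
now avg (np.float64(845.0), np.float64(302.15803180365384), np.float64(171.43925344276525))
[[  1   2   5   7   5   1  -2  -2   0   1   3   1  -1  -1]
 [  3   5   3   5  15   9   1  -3   2   5   5   3   3   0]
 [  7   1  -3  10  33  30   9   8  17  16   6  -2   3   3]
 [  9   1  -5  18  52  64  53  53  51  34   7 -11  -2   5]
 [  9   8   0  13  36  55  66  72  55  26  -4 -16   0   6]
 [  7   5  -1   1   8  15  24  28  20   4 -12  -8   7   5]
 [  3   3  -1  -1  -1   0   1   3   0  -3  -3   0   7   2]
 [  2   5   0  -1  -1  -1  -3  -3  -3  -4  -1   3   4   0]
 [  1   3   3   1  -1  -3  -2  -3  -4  -2   1   3   4   0]]
sd8
[[ -1   1   0  -1  -2  -3   0  -5  -2  -3  -1   0  -3  -1]
 [ -2  -2  -3   1   9   4  -3  -4  -2  -1   0   2  -2  -2]
 [  2   3   2  18  32  24  11   2  17  16   6   0  -4   1]
 [ -1   2   9  28  52  62  57  52
[... 464 characters left out ...]
2.36
ring at 0.074 centroid 302.59223300970876 170.51650485436892 area px 12.36
zr .070 zc 0.066 cv 171.62783171521036 area 12.36
zr .070 zc 0.068 cv 171.62783171521036 area 12.36
zr .070 zc 0.069 cv 171.62783171521036 area 12.36
zr .070 zc 0.07 cv 171.62783171521036 area 12.36
zr .070 zc 0.071 cv 171.46969696969697 area 10.56
zr .070 zc 0.072 cv 171.27926267281106 area 8.68
zr .070 zc 0.073 cv 171.11573033707865 area 7.12
zr .070 zc 0.074 cv nan area 0.0red.py:13: RuntimeWarning: Mean of empty slice.
  L=labels(f,(290,160,314,180),.6592,-.2191,zc,.070); v,u=np.nonzero((L==7)|(L==8)); print('zr .070 zc',zc,'cv',160-.5+(v.mean()+.5)/SS,'area',len(u)/SS**2)
  ret = ret.dtype.type(ret / rcount)
```

```bash
python3 -c "
from h import *
to(.659,-.2205,.2,None)"
python3 -m crank '[[0,17,14.5,0,-0.2],[0,17,14.5,0,-0.2],[0,17,14.5,0,-0.2],[0,17,14.5,0,-0.2],[0,17,14.5,0,-0.2],[0,17,14.5,0,-0.2],[0,17,14.5,0,-0.2],[0,17,14.5,0,-0.2]]'
python3 -c "
from h import *
to(.659,-.2205,.05,None)"
```

```text
t 42.5 tcp [ 0.4996 -0.3804  0.2505] phi 85.8 tilt [ 0.014  0.004 -1.   ] w 0.0528 F [-0.1 -0.2 -0.8] q6 -2.27 -> row [ 5.34 17.1  14.65] turn 0.0
time: 43.35
position: [0.6558, -0.2227, 0.2533]
tool_rot: [0.373, 1.557, 0.298]
wrist_force: [0.6, -0.8, -0.2]
gripper_width: 0.0525
t 43.4 tcp [ 0.6558 -0.2227  0.2533] phi 85.7 tilt [ 0.013  0.004 -1.   ] w 0.0525 F [ 0.6 -0.8 -0.2] q6 -1.93 -> row [20.33  0.14  0.04] turn 0.0
```

```bash
python3 -m crank '[[5,0.1,0,0,-0.2],[10,0.1,0,0,-0.2],[15,0.1,0,0,-0.2],[18,0.1,0,0,-0.2],[19.6,0.1,0,0,-0.2],[20.2,0.1,0,0,-0.2],[20.3,0.1,0,0,-0.2],[20.3,0.1,0,0,-0.2],[20.3,0.1,0,0,1],[20.3,0.1,0,0,1],[20.3,0.1,0,0,1],[20.3,0.1,0,0,1],[20.3,0.1,0,0,1],[20.3,0.1,0,0,1]]' 15
python3 -c "
from h import *
to(.659,-.2205,.05,None)"
python3 -m crank '[[0,0,0,8,1],[0.02,0,0,16,1],[0.04,0,0,24,1],[0.06,0,0,32,1],[0.08,0,0,40,1],[0.1,0,0,48,1],[0.12,0,0,56,1],[0.14,0,0,64,1],[0.16,0,0,70,1],[0.16,0,0,70,1],[0.16,0,0,70,1]]'
python3 -c "
from h import *
to(.659,-.2205,.05,None)"
python3 -m crank '[[0,0,0,0,0],[0,0,0,0,-0.2],[0,0,0,0,-0.2],[0,0,0,0,-0.2],[-3,0,0,0,-0.2],[-8,0,0,0,-0.2],[-13,0,0,0,-0.2],[-18,0,0,0,-0.2],[-20,0,0,0,-0.2],[-20,0,0,0,-0.2],[-20,0,0,0,-0.2]]'
python3 -c "
from h import *
to(.52,-.38,.25,None)"
```

```text
time: 44.75
position: [0.6594, -0.221, 0.0517]
tool_rot: [0.3, 1.555, 0.225]
wrist_force: [0.1, 0.8, 6.4]
gripper_width: 0.0374
t 44.8 tcp [ 0.6594 -0.221   0.0517] phi 85.7 tilt [ 0.015  0.003 -1.   ] w 0.0374 F [0.1 0.8 6.4] q6 -1.93 -> row [ 0.17  0.04 -0.05] turn 0.0
time: 45.85
position: [0.659, -0.2215, 0.0502]
tool_rot: [1.472, 1.556, 0.178]
wrist_force: [-2.2, -2.5, 2.4]
gripper_width: 0.0375
t 45.9 tcp [ 0.659  -0.2215  0.0502] phi 15.9 tilt [ 0.014  0.003 -1.   ] w 0.0375 F [-2.2 -2.5  2.4] q6 -0.71 -> row [ 0.02  0.03 -0.1 ] turn 0.0
time: 46.95
position: [0.6559, -0.2218, 0.2496]
tool_rot: [1.494, 1.556, 0.201]
wrist_force: [0.1, -0.3, -0.5]
gripper_width: 0.0523
t 47.0 tcp [ 0.6559 -0.2218  0.2496] phi 15.9 tilt [ 0.014  0.003 -1.   ] w 0.0523 F [ 0.1 -0.3 -0.5] q6 -0.71 -> row [ -0.27 -17.4   11.5 ] turn 0.0
```

```bash
python3 -m crank '[[0,-17.4,11.5,0,-0.2],[0,-17.4,11.5,0,-0.2],[0,-17.4,11.5,0,-0.2],[0,-17.4,11.5,0,-0.2],[0,-17.4,11.5,0,-0.2],[0,-17.4,11.5,0,-0.2],[0,-17.4,11.5,0,-0.2]]'
python3 red.py 2>/dev/null | sed -n '/now/,/sd8/p'
python3 - <<'E'
from h import *
from fit import *
f,im=frames('side',6,'sd11'); np.save('pics/sd11.npy',im)
a=[cv2.resize(x[155:190,280:315],None,fx=11,fy=11,interpolation=cv2.INTER_CUBIC) for x in(cv2.imread('pics/sd8.png'),im[...,::-1].round().astype(np.uint8))]
cv2.imwrite('pics/c11.png',np.hstack(a))
E
```

```text
time: 47.65
position: [0.5201, -0.3787, 0.2457]
tool_rot: [1.697, 1.557, 0.404]
wrist_force: [-0.1, 0.4, 0.3]
gripper_width: 0.0528
now avg (np.float64(876.0), np.float64(302.5630210514295), np.float64(171.50386386996078))
[[  0   0   1   2   2   1  -2  -1  -1   0   0   0  -1  -1]
 [  2   5   4   9   9   5  -1  -3   1   3   5   3   1  -1]
 [  4   6   3  12  26  23   9   7  17  19  13   7   3   1]
 [  9   4  -3  14  44  59  55  53  54  41  22  11   5   1]
 [ 10   6  -7   5  29  55  74  81  59  32  11   6   7   4]
 [  7   7  -6  -7   4  17  31  33  23  -1 -14  -7   7   4]
 [  5   5  -1  -4  -8  -6  -2  -1  -7 -14 -15  -1   4   4]
 [  2   3   0  -1  -3  -5  -6  -7  -5  -5  -5  -1   5   3]
 [  1   5   0  -2  -3  -4  -5  -4  -5  -3  -2   2   3   2]]
sd8
```

View pics/c11.png

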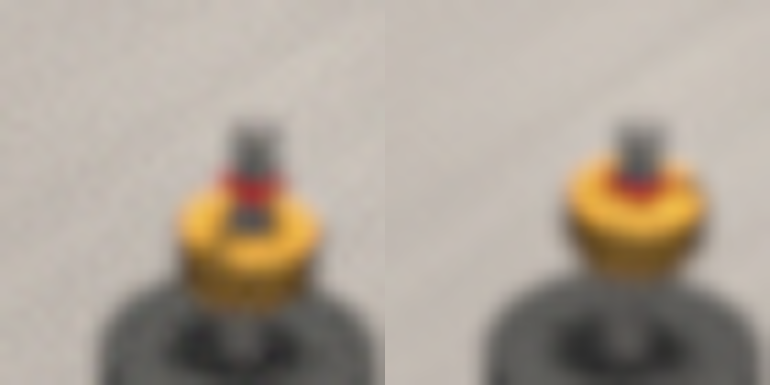

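```bash
cat > j3.py <<'E'
from fit import *
from scipy.optimize import nnls
F=load('sd8'); ref=F['img'].astype(float); sl=(slice(158,182),slice(288,317))
A0=[ref]
for n in('side0','sd1','sd2','sd3','sd4','sd5','sd6','sd7'):
    im=load(n)['img'].astype(float); d=np.abs(gaussian_filter(im[sl]-ref[sl],(1,1,0))).max(); print(n,round(d,1),end=' ')
    if d<14: A0.append(im)
I=[np.mean(A0,0),np.load('pics/sd10.npy') if 0 else load('sd10')['img'].astype(float),np.load('pics/sd11.npy')]
print(len(A0))
c=proj(F,[.6595,-.2195,.066]).round().astype(int); box=(c[0]-11,c[1]-12,c[0]+12,c[1]+6)
def cost(p,g0,ks=(0,1,2),ret=False):
    x,y,zr,s=p; z=[zr-g0,zr-g0+.01255,zr-g0+.0110]; A=[];B=[]
    for i in ks:
        L=labels(F,box,x,y,z[i],zr); H,W=L.shape
        A.append(np.stack([gaussian_filter((L==k).astype(float),abs(s)*SS).reshape(H//SS,SS,W//SS,SS).mean((1,3)).ravel() for k in range(9)],1)); B.append(I[i][box[1]:box[3],box[0]:box[2]].reshape(-1,3))
    A=np.vstack(A);B=np.vstack(B); S=[nnls(A,B[:,k]) for k in range(3)]; e=sum(q[1]**2 for q in S)/B.size
    return (e,np.array([q[0] for q in S]).T.round(),(B-A@np.array([q[0] for q in S]).T)) if ret else e
if __name__=='__main__':
  for g0 in(.009,.010,.011,.012,.013,.0145,.016):
    p0=np.array([.6592,-.2191,.0695,.8]); S=np.array([p0]+[p0+d for d in np.diag([.002,.002,.002,.2])])
    o=minimize(cost,p0,(g0,),method='Nelder-Mead',options=dict(initial_simplex=S,xatol=5e-5,fatol=1e-2,maxiter=90)); print(g0,o.x.round(4),round(o.fun,2),'single imgs',[round(cost(o.x,g0,(i,)),2) for i in range(3)])
E
python3 j3.py
```

```text
side0 16.2 sd1 19.6 sd2 156.8 sd3 160.2 sd4 5.7 sd5 157.6 sd6 160.5 sd7 180.2 2
0.009 [ 0.6555 -0.2135  0.0686  0.937 ] 49.09 single imgs [43.49, 38.23, 31.73]
0.01 [ 0.6548 -0.2127  0.0707  0.8436] 47.91 single imgs [42.47, 38.53, 29.76]
0.011 [ 0.6571 -0.2159  0.0689  0.7959] 48.32 single imgs [45.16, 38.87, 29.89]
0.012 [ 0.6584 -0.2176  0.0686  0.8345] 47.06 single imgs [43.52, 40.32, 31.14]
0.013 [ 0.6584 -0.2177  0.0689  0.8125] 45.2 single imgs [46.98, 34.57, 31.73]
0.0145 [ 0.6589 -0.2187  0.07    0.8193] 45.23 single imgs [42.93, 37.83, 34.81]
0.016 [ 0.6594 -0.2193  0.0709  0.86  ] 46.01 single imgs [40.84, 37.71, 38.7]
```

```bash
python3 - <<'E' 2>/dev/null
from fit import *
I=[load('sd8')['img'].astype(float)/2+load('sd4')['img']/2.,load('sd10')['img'].astype(float)/2+load('sd9')['img']/2.,np.load('pics/sd11.npy')]
for v in range(164,184): print(v,*[i[v,301:304].mean(0).round().astype(int) for i in I])
f=load('sd8'); 
for r_,z,n in((.0095,.070,'ringbot front r=.0095 z=.070'),(.007,.070,'rod/collar front z=.07'),(.019,.07,'collar front rim z=.07'),(.019,.057,'rim z=.057'),(.007,.057,'rod/collar .057'),(-.019,.07,'back rim .07'),(-.019,.057,'back rim .057'),(0,.09,'rodtop')):
    c=np.array([.6592,-.2191]); e=f['eye'][:2]-c; e/=np.linalg.norm(e); print(n,proj(f,[*(c+e*r_),z]).round(2))
E
```

```text
164 [201 194 186] [200 192 184] [202 194 186]
165 [190 183 175] [190 183 175] [190 182 175]
166 [167 159 154] [165 159 153] [165 159 153]
167 [139 134 128] [139 134 130] [139 135 130]
168 [120 117 113] [124 117 111] [123 118 111]
169 [113 108 104] [117 108  96] [117 107  97]
170 [111  94  91] [112  91  83] [111  91  83]
171 [135  73  70] [134  73  69] [132  70  67]
172 [159  66  55] [172  84  52] [172  81  51]
173 [145  80  64] [206 132  56] [204 129  55]
174 [110  87  76] [224 163  66] [224 165  68]
175 [108  91  75] [200 149  60] [215 161  66]
176 [155 118  64] [149 111  48] [166 124  53]
177 [210 155  65] [117  86  38] [123  92  41]
178 [212 158  66] [112  83  40] [113  83  38]
179 [168 123  52] [109  86  54] [111  84  49]
180 [124  91  41] [102  89  74] [103  87  69]
181 [112  83  39] [94 88 84] [94 88 82]
182 [110  84  50] [89 86 84] [88 86 83]
183 [99 84 67] [84 82 80] [85 82 81]
ringbot front r=.0095 z=.070 [302.4  173.12]
rod/collar front z=.07 [302.43 172.65]
collar front rim z=.07 [302.28 174.89]
rim z=.057 [302.02 178.48]
rod/collar .057 [302.18 176.23]
back rim .07 [302.77 167.91]
back rim .057 [302.52 171.46]
rodtop [302.93 165.79]
```

```bash
python3 -m crank '[[0,17.4,-11.5,0,-0.2],[0,17.4,-11.5,0,-0.2],[0,17.4,-11.5,0,-0.2],[0,17.4,-11.5,0,-0.2],[0,17.4,-11.5,0,-0.2],[0,17.4,-11.5,0,-0.2],[0,17.4,-11.5,0,-0.2],[0,17.4,-11.5,0,-0.2]]'
python3 -c "
from h import *
to(.659,-.2207,.05,None)"
```

```text
time: 49.05
position: [0.6549, -0.2232, 0.2497]
tool_rot: [1.468, 1.557, 0.173]
wrist_force: [-0.3, -0.3, -0.3]
gripper_width: 0.0531
t 49.0 tcp [ 0.6549 -0.2232  0.2497] phi 15.8 tilt [ 0.014  0.002 -1.   ] w 0.0531 F [-0.3 -0.3 -0.3] q6 -0.71 -> row [19.97  0.19 -0.15] turn 0.0
```

```bash
python3 -m crank '[[5,0.2,-0.15,0,-0.2],[10,0.2,-0.15,0,-0.2],[15,0.2,-0.15,0,-0.2],[18,0.2,-0.15,0,-0.2],[19.5,0.2,-0.15,0,-0.2],[19.9,0.2,-0.15,0,-0.2],[20,0.2,-0.15,0,-0.2],[20,0.2,-0.15,0,-0.2],[20,0.2,-0.15,0,1],[20,0.2,-0.15,0,1],[20,0.2,-0.15,0,1],[20,0.2,-0.15,0,1],[20,0.2,-0.15,0,1],[20,0.2,-0.15,0,1]]' 15
python3 -c "
from h import *
to(.659,-.2205,.05,None)"
python3 -m crank '[[0,0,0,-8,1],[-0.02,0,0,-16,1],[-0.04,0,0,-24,1],[-0.06,0,0,-32,1],[-0.08,0,0,-40,1],[-0.1,0,0,-48,1],[-0.12,0,0,-56,1],[-0.14,0,0,-63,1],[-0.14,0,0,-63,1],[-0.14,0,0,-63,1]]'
python3 -c "
from h import *
to(.659,-.2205,.05,None)"
python3 -m crank '[[0,0,0,0,0],[0,0,0,0,-0.2],[0,0,0,0,-0.2],[0,0,0,0,-0.2],[-3,0,0,0,-0.2],[-8,0,0,0,-0.2],[-13,0,0,0,-0.2],[-18,0,0,0,-0.2],[-20,0,0,0,-0.2],[-20,0,0,0,-0.2],[-20,0,0,0,-0.2]]'
python3 -c "
from h import *
to(.45,-.40,.25,None)"
```

```text
time: 50.45
position: [0.6589, -0.2213, 0.051]
tool_rot: [1.378, 1.557, 0.084]
wrist_force: [-3.4, -0.1, 5.7]
gripper_width: 0.0377
t 50.5 tcp [ 0.6589 -0.2213  0.051 ] phi 15.8 tilt [ 0.014  0.001 -1.   ] w 0.0377 F [-3.4 -0.1  5.7] q6 -0.71 -> row [ 0.1   0.03 -0.07] turn 0.0
time: 51.45
position: [0.6591, -0.221, 0.0525]
tool_rot: [0.296, 1.557, 0.098]
wrist_force: [0.5, 1.2, -1.6]
gripper_width: 0.0376
t 51.5 tcp [ 0.6591 -0.221   0.0525] phi 78.7 tilt [ 0.014  0.001 -1.   ] w 0.0376 F [ 0.5  1.2 -1.6] q6 -1.80 -> row [ 0.25  0.04 -0.02] turn 0.0
time: 52.55
position: [0.656, -0.2212, 0.2521]
tool_rot: [0.303, 1.557, 0.105]
wrist_force: [-0.3, -0.8, -0.8]
gripper_width: 0.0528
t 52.5 tcp [ 0.656  -0.2212  0.2521] phi 78.6 tilt [ 0.014  0.001 -1.   ] w 0.0528 F [-0.3 -0.8 -0.8] q6 -1.80 -> row [ -0.1  -21.59 -16.67] turn 0.0
```

```bash
python3 -m crank '[[0,-21.5,-16.6,0,-0.2],[0,-21.5,-16.6,0,-0.2],[0,-21.5,-16.6,0,-0.2],[0,-21.5,-16.6,0,-0.2],[0,-21.5,-16.6,0,-0.2],[0,-21.5,-16.6,0,-0.2],[0,-21.5,-16.6,0,-0.2]]'
cat > prof.py <<'E'
from fit import *
F=load('sd8'); I=[(load('sd8')['img'].astype(float)+load('sd4')['img'])/2,(load('sd10')['img'].astype(float)+load('sd9')['img'])/2,np.load('pics/sd11.npy'),np.load('pics/sd12.npy')]
box=(292,160,314,184); X,Y=.6592,-.2191
def pr(zc,zr,s,cols):
    L=labels(F,box,X,Y,zc,zr); H,W=L.shape
    im=gaussian_filter(cols[L],(s*SS,s*SS,0)).reshape(H//SS,SS,W//SS,SS,3).mean((1,3)); return im[:,9:12].mean(1)
obs=[i[160:184,301:304].mean(1) for i in I]
bg=[200,192,184]; base=lambda red:np.array([bg,[93]*3,[84]*3,[175,170,162],[108,101,96],[237,175,72],[110,83,39],red,red],float)
def c0(p): return ((pr(p[0],p[1],p[2],base(p[3:6]))-obs[0])[6:20]**2).mean()
b=None
for zc in(.054,.057,.060):
    o=minimize(c0,[zc,.0705,.8,200,20,20],method='Nelder-Mead',options=dict(maxiter=500,initial_simplex=np.array([[zc,.0705,.8,200,20,20]]*7)+np.vstack([np.zeros(6),np.diag([.002,.002,.2,20,20,20])])))
    print('sd8',o.x.round(4),round(o.fun,2)); b=o if b is None or o.fun<b.fun else b
_,zr,s,*red=b.x
for k in(1,2,3):
    g=np.arange(-.003,.0061,.0005); e=[((pr(zr-q,zr,s,base(red))-obs[k])[9:15]**2).mean().round(1) for q in g]; print(k,dict(zip((g*1000).round(1).tolist(),e)))
for v in range(9,18): print(160+v,*[o[v].round().astype(int) for o in obs], '| sim g0',pr(zr,zr,s,base(red))[v].round(),'g1.5',pr(zr-.0015,zr,s,base(red))[v].round())
E
python3 - <<'E'
from fit import *
f,im=frames('side',6,'sd12'); np.save('pics/sd12.npy',im)
from red import red; print(red(im)[:3])
E
python3 prof.py
```

```text
time: 53.25
position: [0.4473, -0.4002, 0.2461]
tool_rot: [0.651, 1.56, 0.449]
wrist_force: [0.7, -0.1, -0.0]
gripper_width: 0.0524
(np.float64(839.0), np.float64(302.32109216644807), np.float64(171.4393704542745))
sd8 [5.570000e-02 7.010000e-02 7.287000e-01 1.736902e+02 4.022530e+01
 2.857980e+01] 52.04
sd8 [5.570000e-02 7.010000e-02 7.250000e-01 1.758659e+02 4.121370e+01
 3.013950e+01] 51.9
sd8 [5.570000e-02 7.030000e-02 7.411000e-01 1.784036e+02 4.169380e+01
 3.453980e+01] 53.16
1 {-3.0: np.float64(355.8), -2.5: np.float64(269.8), -2.0: np.float64(160.1), -1.5: np.float64(96.5), -1.0: np.float64(65.9), -0.5: np.float64(50.3), 0.0: np.float64(66.8), 0.5: np.float64(54.6), 1.0: np.float64(48.9), 1.5: np.float64(45.2), 2.0: np.float64(45.6), 2.5: np.float64(68.6), 3.0: np.float64(104.3), 3.5: np.float64(141.9), 4.0: np.float64(204.2), 4.5: np.float64(286.0), 5.0: np.float64(351.4), 5.5: np.float64(430.7), 6.0: np.float64(541.5)}
2 {-3.0: np.float64(404.0), -2.5: np.float64(311.0), -2.0: np.float64(192.7), -1.5: np.float64(119.7), -1.0: np.float64(81.1), -0.5: np.float64(58.2), 0.0: n
[... 1025 characters left out ...]
 66] | sim g0 [136.  80.  71.] g1.5 [136.  80.  71.]
172 [159  66  55] [172  84  52] [172  81  51] [170  82  51] | sim g0 [171.  70.  48.] g1.5 [171.  70.  48.]
173 [145  80  64] [206 132  56] [204 129  55] [201 128  54] | sim g0 [206. 112.  53.] g1.5 [207. 113.  53.]
174 [110  87  76] [224 163  66] [224 165  68] [217 156  64] | sim g0 [211. 148.  63.] g1.5 [223. 157.  66.]
175 [108  91  75] [200 149  60] [215 161  66] [184 136  56] | sim g0 [160. 119.  52.] g1.5 [186. 138.  59.]
176 [155 118  64] [149 111  48] [166 124  53] [133  99  43] | sim g0 [118.  89.  41.] g1.5 [130.  98.  44.]
177 [210 155  65] [117  86  38] [123  92  41] [109  81  36] | sim g0 [110.  83.  39.] g1.5 [111.  84.  39.]
```

```bash
python3 - <<'E' 2>/dev/null
from fit import *
F=load('sd8'); I=[(load('sd8')['img'].astype(float)+load('sd4')['img'])/2,(load('sd10')['img'].astype(float)+load('sd9')['img'])/2,np.load('pics/sd11.npy'),np.load('pics/sd12.npy')]
for cols in (range(295,299),range(306,310),[*range(295,299),*range(306,310)],range(300,305)):
    out=[]
    for i in I:
        p=i[166:186][:,list(cols)]; w=np.clip(p[...,0]-p[...,2]-22,0,None) if cols!=range(300,305) else np.clip(p[...,0]-p[...,2]-22,0,None)*(np.arange(166,186)[:,None]>173.5)
        out.append(((w.sum(1)*np.arange(166,186)).sum()/w.sum()).round(3))
    print(out,'dz mm vs img2',[round((out[1]-o)/.276,2) for o in out])
E
```

```text
[np.float64(175.679), np.float64(172.403), np.float64(172.711), np.float64(172.178)] dz mm vs img2 [np.float64(-11.87), np.float64(0.0), np.float64(-1.12), np.float64(0.82)]
[np.float64(175.939), np.float64(172.858), np.float64(173.223), np.float64(172.628)] dz mm vs img2 [np.float64(-11.16), np.float64(0.0), np.float64(-1.32), np.float64(0.83)]
[np.float64(175.815), np.float64(172.672), np.float64(173.007), np.float64(172.449)] dz mm vs img2 [np.float64(-11.39), np.float64(0.0), np.float64(-1.21), np.float64(0.81)]
[np.float64(178.086), np.float64(175.733), np.float64(175.845), np.float64(175.665)] dz mm vs img2 [np.float64(-8.53), np.float64(0.0), np.float64(-0.41), np.float64(0.25)]
```

```bash
python3 - <<'E' 2>/dev/null
from fit import *
from red import red
F=load('sd8'); box=(280,150,330,190); cols=np.array([[200,192,184],[93]*3,[84]*3,[175,170,162],[108,101,96],[237,175,72],[110,83,39],[176,41,30],[176,41,30]],float)
X,Y,zr,s=.6592,-.2191,.0701,.73
for g in(-2,-1.5,-1,-.5,0,.5,1,1.5,2,2.5,3,4,12):
    L=labels(F,box,X,Y,zr-g/1000,zr); H,W=L.shape
    im=gaussian_filter(cols[L],(s*SS,s*SS,0)).reshape(H//SS,SS,W//SS,SS,3).mean((1,3)); full=np.zeros((420,560,3)); full[150:190,280:330]=im
    x=red(full); w=x[3]; print(g,x[0],round(x[2],3),'rows',w[9:15,9:15].sum(1).round())
for n,im in(('sd8',load('sd8')['img']),('sd4',load('sd4')['img']),('2',load('sd10')['img']),('2b',load('sd9')['img']),('3',np.load('pics/sd11.npy')),('4',np.load('pics/sd12.npy'))):
    x=red(im); print(n,x[0],round(x[2],3),x[3][9:15,9:15].sum(1).round())
E
```

```text
-2 949.0 171.327 rows [ 41. 121. 252. 279.  93.  -6.]
-1.5 1053.0 171.419 rows [ 41. 122. 263. 318. 126.   0.]
-1 1134.0 171.477 rows [ 42. 123. 271. 349. 159.   8.]
-0.5 1253.0 171.552 rows [ 42. 125. 282. 381. 192.  16.]
0 1360.0 171.616 rows [ 42. 126. 292. 418. 243.  34.]
0.5 1361.0 171.616 rows [ 43. 126. 292. 418. 243.  34.]
1 1361.0 171.615 rows [ 43. 126. 292. 418. 243.  34.]
1.5 1361.0 171.615 rows [ 43. 126. 292. 418. 243.  34.]
2 1374.0 171.591 rows [ 44. 126. 292. 418. 243.  34.]
2.5 1376.0 171.592 rows [ 44. 126. 292. 419. 244.  34.]
3 1390.0 171.613 rows [ 44. 127. 292. 419. 245.  35.]
4 1395.0 171.614 rows [ 45. 127. 292. 419. 247.  36.]
12 1428.0 171.64 rows [ 46. 129. 294. 421. 251.  48.]
sd8 1139.0 171.794 [  5. 104. 301. 370. 201.  51.]
sd4 1172.0 171.742 [ 14. 103. 303. 374. 213.  50.]
2 936.0 171.487 [ 18.  98. 278. 305. 110. -22.]
2b 855.0 171.422 [ 29. 106. 295. 298.  95.   5.]
3 892.0 171.484 [ 20.  93. 284. 304. 101. -26.]
4 839.0 171.439 [ 22. 104. 274. 291. 107.   9.]
```

```bash
python3 - <<'E'
from h import *
t=save('top','tpf'); s=save('side','sdf'); b=(.5,-.15,.66,.12);[blk(t,c,.027,b) for c in('pink','green')]
A=cv2.resize(cv2.imread('pics/tpf.png')[110:310,140:420],None,fx=2,fy=2,interpolation=cv2.INTER_CUBIC)
B=cv2.resize(cv2.imread('pics/sdf.png')[150:290,200:320],None,fx=2,fy=2.857,interpolation=cv2.INTER_CUBIC)[:400]
cv2.imwrite('pics/cf.png',np.hstack([A,B])); to(.45,-.4,.25)
E
```

```text
pink 316 c [590.8  40.1] size 25.7 40.3 long axis deg -11.3
green 392 c [574.3 -58.2] size 25.6 40.7 long axis deg -11.0
t 53.6 tcp [ 0.4517 -0.3984  0.2487] phi 78.7 tilt [ 0.014  0.002 -1.   ] w 0.0525 F [ 0.8 -0.5 -0.5] q6 -2.22 -> row [-0.13 -0.19 -0.13] turn 0.0
```

View pics/cf.png

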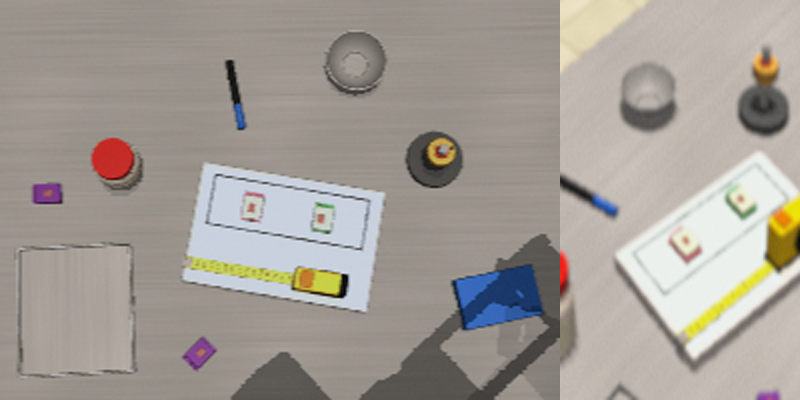

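Everything is in place: the tray is empty, both blocks are squared inside the frame, the tape is hooked and locked, and the bystanders haven't moved. I'm handing in.

```bash
python3 -c "
from h import *
print(r.finish_job())"
```

```text
the job is handed in; nothing more can be done
None
```

The photo station is set up and handed in at about 54 s. The tape and blocks check out, but the collar's contact with the ring is the least certain part.

- **Blocks:** Only pink and green were there. Both lie wax side up inside the black frame, about 1.5° from the pad's axes (blocks −11.3° and −11.0°, pad −9.8°). The tray is empty.
- **Tape:** It is hooked on the pad's left edge in the margin, with about 149–150 mm of blade out by arm position and camera. In the side picture the lock button already looked down after I let go of the case. I pressed it again to be sure, and it met 23 N at the fully-down height.
- **Collar:** By the pictures its top meets the ring's underside to within about half a millimetre. My measurements disagreed:
  - The first camera fit put the starting gap at 16.6 mm, while later comparisons put it nearer 12 mm.
  - I turned the collar up, then back down, then up again. The pictures and the turn counts differed by up to about 0.6 mm on these moves.
  - I chose the final height from how the ring's lower edge looked in those pictures.
- **Bystanders:** In the last pictures the jar, pen, dish and purple look-alikes were where they started.

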